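# Ready the couplet-writing table: reel pyramid, brush drainer, bell

### The arm

A 6-joint arm with a two-finger parallel gripper is mounted at the origin on the work surface. World frame = base frame: x ahead of the robot, y to its left, z up, the work surface at z = 0. Lengths are in m, angles in rad, forces in N, time in s.
With the tool pointing down it reaches from about 0.375 to 0.975 m from the base axis. Payload 3.8 kg.
Tool frame: the origin (TCP) lies on the centre line of the jaws, within the pads' length; the fingertips stand 14 mm ahead of it and the grasp point (between the pads) lies 5 mm behind it (bot.finger_overhang is the distance from the TCP to the fingertips, in m); y points along the fingers, x is the direction in which the jaws open and shut, and the axes are right-handed (so a half turn about y gives the same grasp; the last joint's range is limited). The gripper opens to 85 mm and grips with 20 to 120 N. Pads are 22 mm wide; open, the fingers measure 114 mm over their backs; the gripper's body (76 mm by 85 mm) begins 54 mm behind the grasp point. The pads swing forward as they close: fully open they stand 13 mm farther back than shut.
Start: joints at [1.289, 0.264, 1.604, -0, 1.274, -0.037], TCP at [0.164, 0.655, 0.245] pointing down, gripper open.
Joint ranges: [-2.63, 2.63], [-0.94, 2.18], [0.31, 2.57], [-1.31, 4.45], [0, 2.66], [-2.55, 2.55]. Speed limits (rad/s): [2.57, 2.57, 3.14, 3.14, 3.14, 3.14].

### API

Orientations are given as a rotation vector (axis times angle).
In Python, from workcell import readout, read_camera, bot, spotter gives the robot as it stands.
- The arm moves only by the tool jog_arm, never from a script. Its argument "increments" is a list of rows, each a list of 7 numbers: the shift along the tool's x, y, z in m, then the turn, a rotation vector about the tool's x, y, z in rad, then the opening, from 0 (shut) to 1 (fully open). A call has 1 to 10 rows; each row shifts and turns the pose as measured when the row begins, along the tool's axes as they then stand; what a row does not reach is not made up. A row lasts 1/8 s, in which the tool goes at most 62.5 mm and 10.7 degrees, less where a joint would pass 70% of its speed; a pose out of reach is approached as far as the arm can. A call with a gripper value outside its range is refused whole. The fingers move at their own pace and stop on an object; "force" is the grip in N (left out, the last holds). Time passes only in rows, so rows that do not move let the fingers close. It gives the time, the measured TCP pose, the force and the opening at its end, in the units of the state.
- readout.read_state(): the state, without advancing time (a new reading comes with each control period).
- read_camera(name): name is "scene" or "top" or "wrist"; returns a dict with "img" (384x512x3 uint8, blue, green, red), "range_z" (384x512 float32, m along the optical axis (not along the pixel's ray), 0 where there is no reading), "fx", "fy", "cx", "cy" (pixels), "distortion" ([k1, k2, p1, p2, k3] as OpenCV has them; the pictures are not rectified), "world_from_camera" (4x4, takes a point from camera to world coordinates). Camera axes: x right, y down, z forward; pixel columns grow to the right and rows downward; lengths in m; the calibration is good to about 2 mm. A picture is of the moment at which its call begins.
- bot.finish_job(): hands the job in, once; it reports no verdict.
Trained networks look in a picture, given as the dict that the camera call returned (one of the last four; its "shot" number tells which), for a name from the list of things; names that differ only in an ending like _2 or _b are one class to them, and where a whole thing is asked for, a point or a joint stands for the part that bears it (a point fixed in the world has none). Each returns a list of dicts, best first, with "p" (0 to 1); they miss things now and then, are a little off and sometimes report something else, mostly with a low value. They report only what shows in the picture. A call takes as long as a camera call. They do not tell look-alikes from the thing itself.
- spotter.masks_of(picture, thing): "mask" (384x512 bool, what is visible of it) and "location" ([column, row] in pixels, amid what is visible of it).
- spotter.spot_point(picture, thing): "location" ([column, row] in pixels: a listed point, or the origin of a listed thing).
The state is a dict: "time": time; "q": joint angles; "joint_vel": joint speeds; "joint_torque": joint torques, N m; "tool_pos": TCP position; "tcp_rot": TCP orientation; "wrist_force": force on the tool from outside, world axes, zero at the start; "torque": the same for the moment, N m; "width": opening from 0.0 (shut) to 1.0 (fully open).
Only numpy, scipy, OpenCV 4.12 (cv2) and the standard library are available. Lean on these libraries where they do the work, as an engineer would, in place of code of your own. Each camera call takes 0.05 s, during which the arm holds its last target. There are 200 camera calls.

### The job

Get the couplet-writing table ready to open: stack all the wooden cord reels that are there as a pyramid on the wooden cradle (three lying square and centred in its notches, the others saddled neatly in the gaps on top of them, layer by layer), and hang the white brush drainer upright inside the blue pot with its bent lip hooked over the rim. When everything is in place, press the counter bell's plunger fully down to call the first visitor, and let it spring back. Do not disturb the ink bottle, the plate or the notebook.

Things in the scene. Friction and masses are not known exactly. Their poses are not given: they have to be found in the camera images.
- reel_1: wooden reel with red cord, lying on its side; all reels are the same size: 90 mm long, two round flanges 60 mm in diameter and 12 mm thick at the ends, between them a winding 36 mm in diameter (grip across it). 110 to 220 g. Origin at the centre (30 mm up when lying on the table), x axis along the reel; y and z turn as it rolls. Absent in some starts.
- reel_2: wooden reel with gold cord, lying on its side; all reels are the same size: 90 mm long, two round flanges 60 mm in diameter and 12 mm thick at the ends, between them a winding 36 mm in diameter (grip across it). 110 to 220 g. Origin at the centre (30 mm up when lying on the table), x axis along the reel; y and z turn as it rolls. Absent in some starts.
- reel_3: wooden reel with red cord, lying on its side; all reels are the same size: 90 mm long, two round flanges 60 mm in diameter and 12 mm thick at the ends, between them a winding 36 mm in diameter (grip across it). 110 to 220 g. Origin at the centre (30 mm up when lying on the table), x axis along the reel; y and z turn as it rolls. Absent in some starts.
- reel_4: wooden reel with orange cord, lying on its side; all reels are the same size: 90 mm long, two round flanges 60 mm in diameter and 12 mm thick at the ends, between them a winding 36 mm in diameter (grip across it). 110 to 220 g. Origin at the centre (30 mm up when lying on the table), x axis along the reel; y and z turn as it rolls. Absent in some starts.
- reel_5: wooden reel with red cord, lying on its side; all reels are the same size: 90 mm long, two round flanges 60 mm in diameter and 12 mm thick at the ends, between them a winding 36 mm in diameter (grip across it). 110 to 220 g. Origin at the centre (30 mm up when lying on the table), x axis along the reel; y and z turn as it rolls. Absent in some starts.
- reel_6: wooden reel with gold cord, lying on its side; all reels are the same size: 90 mm long, two round flanges 60 mm in diameter and 12 mm thick at the ends, between them a winding 36 mm in diameter (grip across it). 110 to 220 g. Origin at the centre (30 mm up when lying on the table), x axis along the reel; y and z turn as it rolls. Absent in some starts.
- cradle: fixed wooden reel cradle, 110 x 210 mm: base board 8 mm high, two comb rails at x = +39 and -39 mm, 22 mm wide, up to 28 mm high, with three V notches 66 mm apart along y. A reel lies along x with its flanges in the notches of both rails; between the rails only the low board lies under the winding. Origin: centre of the underside.
- spot_1 (a point): where a reel's centre lies when it is in the notch at -y; 45 mm above the table
- spot_2 (a point): where a reel's centre lies when it is in the middle notch; 45 mm above the table
- spot_3 (a point): where a reel's centre lies when it is in the notch at +y; 45 mm above the table
- spot_4 (a point): where a reel's centre lies when it is in the gap on top of the reels at spot_1 and spot_2; 95 mm above the table
- spot_5 (a point): where a reel's centre lies when it is in the gap on top of the reels at spot_2 and spot_3; 95 mm above the table
- spot_6 (a point): where a reel's centre lies when it is in the gap on top of the reels at spot_4 and spot_5; 145 mm above the table
- pot: fixed brush-washing pot, blue, rectangular and open at the top, empty: 110 mm (x) by 160 mm (y), 130 mm high, walls and floor 6 mm thick. Origin at the centre of the underside.
- drainer: loose white hook-on brush drainer, 130 g: open basket 60 x 60 mm, 60 mm deep; back plate at -x, 100 mm tall; from its top a bridge (underside 96 mm up) reaches to -x and ends in a lip bent down to 70 mm. Slot between back plate (face x = -30 mm) and lip (face x = -44 mm) open downwards; bridge and lip 50 mm wide. Origin: centre of its underside, z up. Hung, the underside is 34 mm above the table.
- drainer_tab (a point): grip point in the drainer's upright tab (10 mm thick along the drainer's x, 40 mm wide along y, from 100 to 146 mm above the underside): on its middle, 125 mm above the drainer's underside, at x = -28 mm
- drainer_lip (a point): middle of the lower edge of the bent lip: x = -46 mm, 70 mm above the drainer's underside
- bell (a joint): plunger of the counter bell, m pressed down: 0 at rest, 0.008 fully down; sprung, 1.5 N to start, 5 N fully down
- bell_top (a point): centre of the top of the bell's brass plunger button (22 mm in diameter), 62 mm above the table at rest. The bell is a steel dome 85 mm across, 45 mm high, fixed on the table.
- ink_bottle: bystander: black ink bottle with red cap, 56 mm in diameter, 120 mm tall; origin at the centre of its underside
- ink_plate: bystander: white plastic plate, 120 mm across, 22 mm high; origin at the centre of its underside
- notebook: bystander: black notebook, 100 x 150 x 18 mm, lying flat; origin at the centre of its underside
Things that resemble listed ones, but are neither listed nor needed, are in the scene too. What is shaped like the reel_1 but purple is not meant. Leave any turquoise look-alike of the reel_4 alone.

How it is judged:
On the way, in this order (a step that is already met when the one before it is completed fails the run):
1. all reels lie in the pyramid on the cradle and the drainer hangs in the pot ((distance between reel_1 and spot_1 below 0.014 m or distance between reel_1 and spot_2 below 0.014 m or distance between reel_1 and spot_3 below 0.014 m or distance between reel_1 and spot_4 below 0.014 m or distance between reel_1 and spot_5 below 0.014 m or distance between reel_1 and spot_6 below 0.014 m) and angle between the x axis of each of reel_1, reel_2, reel_3, reel_4, reel_5, reel_6 and the x axis of cradle, either way round below 0.15 rad and (distance between reel_2 and spot_1 below 0.014 m or distance between reel_2 and spot_2 below 0.014 m or distance between reel_2 and spot_3 below 0.014 m or distance between reel_2 and spot_4 below 0.014 m or distance between reel_2 and spot_5 below 0.014 m or distance between reel_2 and spot_6 below 0.014 m) and (distance between reel_3 and spot_1 below 0.014 m or distance between reel_3 and spot_2 below 0.014 m or distance between reel_3 and spot_3 below 0.014 m or distance between reel_3 and spot_4 below 0.014 m or distance between reel_3 and spot_5 below 0.014 m or distance between reel_3 and spot_6 below 0.014 m) and (distance between reel_4 and spot_1 below 0.014 m or distance between reel_4 and spot_2 below 0.014 m or distance between reel_4 and spot_3 below 0.014 m or distance between reel_4 and spot_4 below 0.014 m or distance between reel_4 and spot_5 below 0.014 m or distance between reel_4 and spot_6 below 0.014 m) and (distance between reel_5 and spot_1 below 0.014 m or distance between reel_5 and spot_2 below 0.014 m or distance between reel_5 and spot_3 below 0.014 m or distance between reel_5 and spot_4 below 0.014 m or distance between reel_5 and spot_5 below 0.014 m or distance between reel_5 and spot_6 below 0.014 m) and (distance between reel_6 and spot_1 below 0.014 m or distance between reel_6 and spot_2 below 0.014 m or distance between reel_6 and spot_3 below 0.014 m or distance between reel_6 and spot_4 below 0.014 m or distance between reel_6 and spot_5 below 0.014 m or distance between reel_6 and spot_6 below 0.014 m) and x of drainer in the frame of pot between -0.045 and 0.045 m and y of drainer in the frame of pot between -0.065 and 0.065 m and (x of drainer_lip in the frame of pot above 0.055 m or x of drainer_lip in the frame of pot below -0.055 m or y of drainer_lip in the frame of pot above 0.08 m or y of drainer_lip in the frame of pot below -0.08 m) and z of drainer_lip in the frame of pot below 0.115 m and z of drainer in the frame of pot above 0.026 m and angle between drainer's own z axis and vertical below 0.2 rad), for 0.2 s.
2. then the bell's plunger is pressed fully down (value of joint bell above 0.0068 m), for 0.02 s.
At the end, for the whole second after the job is handed in: Every reel present is within 14 mm of a pyramid spot, along the cradle to 0.15 rad; the drainer hangs at rest in the pot, upright to 0.2 rad, underside over 26 mm up, lip outside the wall and 15 mm below the rim; bell plunger back up (under 2 mm) (all of step 1 and linear speed of each of reel_1, reel_2, reel_3, reel_4, reel_5, reel_6, drainer below 0.02 m/s and value of joint bell below 0.002 m); the robot touches nothing.
It fails at once if the ink bottle is shoved more than 40 mm or tipped (distance of ink_bottle from where it was at the start of the episode above 0.04 m or angle between ink_bottle's own z axis and vertical above 0.5 rad).
It fails at once if the ink plate is shoved more than 40 mm or tipped (distance of ink_plate from where it was at the start of the episode above 0.04 m or angle between ink_plate's own z axis and vertical above 0.5 rad).
It fails at once if the notebook is shoved more than 40 mm or tipped (distance of notebook from where it was at the start of the episode above 0.04 m or angle between notebook's own z axis and vertical above 0.5 rad).
Of reel_1, reel_2, reel_3, reel_4, reel_5, reel_6 only 4 to 6 are there at a start; the rules pass over those that are not, and their reading is None.
At some moment in a run one of drainer may be knocked a few centimetres aside while the robot is not near it.
Once in a run the grip may slacken for a moment while it holds something.
It also fails if it takes over 210 s, if anything falls off the work surface, if the arm or the gripper's body presses on something with over 40 N, if the wrist force passes 120 N, or if a joint passes its speed limit or range.

## Working session

There is one attempt and no reset: what is moved stays moved. The work goes in short steps, Python scripts to look and compute and a tool call to move; the robot and the scene stay as the last step left them, time stands still between calls to the robot, and variables do not carry over. Pictures are saved under pics/ and viewed, about 12 in all and at most 16, crops included, and the job is handed in when it is done.

Besides the shell and the picture viewer there is one more tool, called after "Call:" as name(argument=value, ...) on one line, values as JSON. jog_arm: Moves the arm, as the interface text tells. Its arguments: {"type":"object","properties":{"increments":{"type":"array"},"force":{"type":"number"}},"required":["increments"]}

```bash
mkdir -p pics; ls
cat > h.py <<'E'
import numpy as np, cv2
from workcell import readout, read_camera, bot, spotter
from scipy.spatial.transform import Rotation as R
def cloud(p):
    K=np.array([[p['fx'],0,p['cx']],[0,p['fy'],p['cy']],[0,0,1]]);d=np.array(p['distortion'],float)
    v,u=np.mgrid[0:384,0:512]
    n=cv2.undistortPoints(np.stack([u,v],-1).reshape(-1,1,2).astype(float),K,d).reshape(384,512,2)
    z=p['range_z'];c=np.dstack([n[...,0]*z,n[...,1]*z,z])
    T=np.array(p['world_from_camera']);w=c@T[:3,:3].T+T[:3,3]
    w[z<=0]=np.nan
    return w
E
python3 - <<'E'
from h import *
s=readout.read_state();print(s)
ims=[]
for n in('scene','top'):
    p=read_camera(n);cv2.imwrite(f'pics/{n}0.png',cv2.resize(p['img'],(800,600)));W=cloud(p);np.save(n+'.npy',W);cv2.imwrite(n+'_raw.png',p['img'])
    for t in('reel_1','cradle','pot','drainer','bell','ink_bottle','ink_plate','notebook'):
        for m in spotter.masks_of(p,t):
            pts=W[m['mask']];pts=pts[np.isfinite(pts[:,0])]
            if m['p']<.3 or len(pts)<5: continue
            col=np.median(p['img'][m['mask']],0)
            print(n,t,round(m['p'],2),np.round(m['location']),len(pts),np.round(np.median(pts,0),3),np.round(np.percentile(pts,2,0),3),np.round(np.percentile(pts,98,0),3),col)
E
```

```text
pics
{'time': 0.0, 'q': array([ 1.28910790e+00,  2.64785499e-01,  1.60535064e+00,  1.82734878e-05,
        1.27373163e+00, -3.69357696e-02]), 'joint_vel': array([-5.93485306e-05, -5.40708867e-04, -8.94850899e-04, -1.53257226e-03,
        4.45954366e-04, -3.28686182e-04]), 'joint_torque': array([-1.48034767e-03, -5.15137625e+01, -3.67306602e+01, -2.45068704e-04,
        1.33697205e-02, -8.35804940e-06]), 'tool_pos': array([0.16338879, 0.65420684, 0.24395283]), 'tcp_rot': array([-1.31644552, -1.02567687,  1.02877077]), 'wrist_force': array([0.55550563, 0.3674336 , 0.5902008 ]), 'torque': array([-0.01668307, -0.02198779, -0.00382621]), 'width': 1.00231791251401}
scene reel_1 0.96 [129. 214.] 394 [ 0.472 -0.388  0.043] [ 0.394 -0.416  0.006] [ 0.482 -0.359  0.061] [ 92. 128. 179.]
scene reel_1 0.96 [369. 237.] 442 [0.776 0.38  0.042] [0.714 0.333 0.004] [0.806 0.421 0.061] [165. 163.  55.]
scene reel_1 0.73 [269. 196.] 338 [0.518 0.126 0.043] [0.444 0.094 0.012] [0.538 0.165 0.061] [111. 153. 215.]
scene reel_1 0.72 [301. 189.] 340 [0.46  0.25  0.041] [0.407 0.214 0.003] [0.502 0.297 0.0
[... 2963 characters left out ...]
 49. 38.]
top drainer 0.72 [342. 209.] 367 [ 0.457 -0.273  0.032] [ 0.419 -0.313 -0.   ] [ 0.493 -0.232  0.147] [132. 128. 133.]
top drainer 0.3 [255. 172.] 1385 [0.62  0.037 0.011] [ 0.558 -0.063  0.001] [0.676 0.135 0.03 ] [ 58.  91. 137.]
top bell 0.57 [257. 168.] 1419 [0.62  0.037 0.011] [ 0.558 -0.065  0.   ] [0.678 0.135 0.03 ] [ 58.  90. 136.]
top ink_bottle 0.53 [217. 134.] 197 [0.739 0.194 0.083] [0.723 0.172 0.024] [0.766 0.22  0.124] [46. 46. 66.]
top ink_plate 0.89 [270. 127.] 655 [ 0.799 -0.01   0.011] [ 0.743 -0.065 -0.001] [0.851 0.043 0.026] [185.5 182.  188. ]
top notebook 0.68 [313. 135.] 902 [ 0.769 -0.19   0.018] [ 0.718 -0.263  0.006] [ 0.82  -0.114  0.026] [46. 45. 46.]
```

View pics/scene0.png

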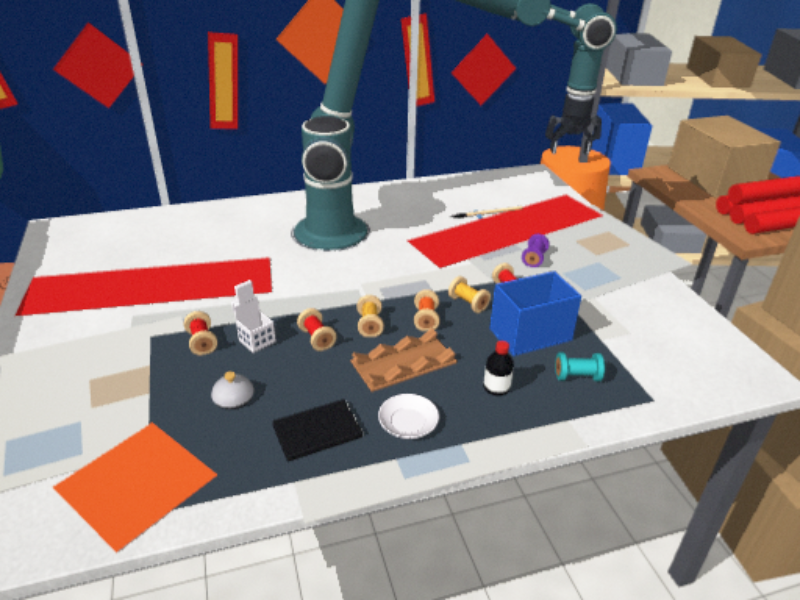

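View pics/top0.png

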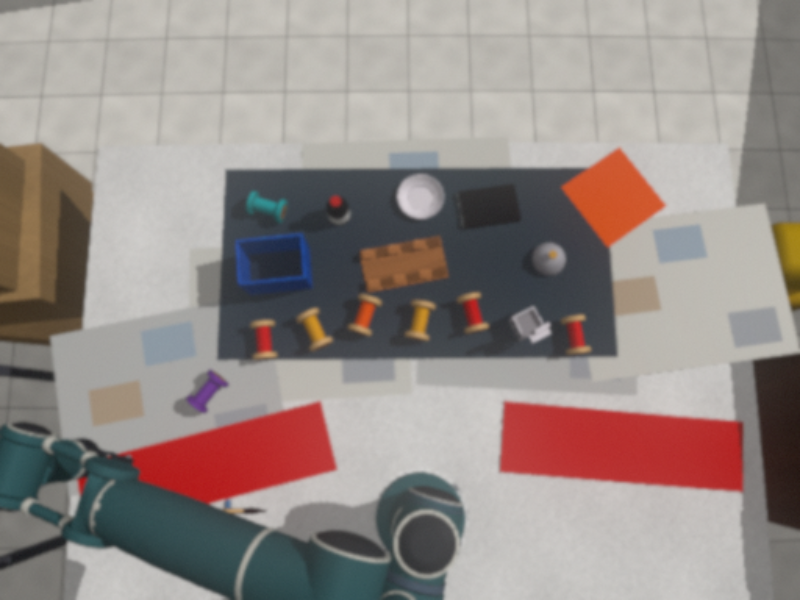

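Top view (800×600): six wanted reels in a row: red (263,339), gold (314,329), orange (364,316), gold (421,320), red (472,313), red (575,334). The look-alikes are purple (207,391) and turquoise (266,206), both to be left alone. Drainer at (530,323), pot (274,262), cradle (404,264), bell (548,259).

```bash
cat >> h.py <<'E'
from scipy.optimize import least_squares
def box(q,c,h):
    d=np.abs(q-c)-h
    return np.linalg.norm(np.maximum(d,0),axis=1)+np.minimum(d.max(1),0)
def cyl(a,r,ca,ha,rad):
    d=np.c_[np.abs(a-ca)-ha,r-rad]
    return np.linalg.norm(np.maximum(d,0),axis=1)+np.minimum(d.max(1),0)
def reel_sdf(q):
    a=q[:,0];r=np.hypot(q[:,1],q[:,2])
    return np.min([cyl(a,r,.039,.006,.03),cyl(a,r,-.039,.006,.03),cyl(a,r,0,.035,.018)],0)
def cradle_sdf(q):
    z=q[:,2];f=[box(q,[0,0,.004],[.055,.105,.004])]
    # comb rails with V notches (circle radius .03 centred .045 high touches V)
    for s in(1,-1): 
        rail=box(q,[s*.039,0,.014],[.011,.105,.014])
        dy=np.min([np.abs(q[:,1]-c) for c in(-.066,0,.066)],0)
        notch=.03-np.hypot(dy,z-.045)
        f.append(np.maximum(rail,notch))
    return np.min(f,0)
def drainer_sdf(q):
    f=[box(q,[0,0,.001],[.03,.03,.001])]
    for c,h in(([.029,0,.03],[.001,.03,.03]),([0,.029,.03],[.03,.001,.03]),([0,-.029,.03],[.03,.001,.03]),([-.028,0,.05],[.002,.03,.05]),([-.028,0,.123],[.005,.02,.023]),([-.038,0,.098],[.01,.025,.002]),([-.046,0,.085],[.002,.025,.015])):
        f.append(box(q,np.array(c),np.array(h)))
    return np.min(f,0)
def pot_sdf(q):
    f=[box(q,[0,0,.003],[.055,.08,.003])]
    for s in(1,-1):
        f+= [box(q,[s*.052,0,.065],[.003,.08,.065]),box(q,[0,s*.077,.065],[.055,.003,.065])]
    return np.min(f,0)
def bell_sdf(q): 
    a=q[:,2];r=np.hypot(q[:,0],q[:,1]); return np.minimum(np.abs(np.hypot(r/.0425,np.maximum(a,0)/.045)-1)*.043,cyl(a,r,.05,.012,.011))
def fit(pts,sdf,z,yaws,xy0=None):
    pts=pts[np.isfinite(pts[:,0])]
    if len(pts)>1500: pts=pts[::len(pts)//1500+1]
    best=None
    m=(pts.min(0)+pts.max(0))[:2]/2 if xy0 is None else xy0
    for y0 in yaws:
        def f(x):
            c,s=np.cos(x[2]),np.sin(x[2]);d=pts-[x[0],x[1],z]
            return sdf(np.c_[c*d[:,0]+s*d[:,1],-s*d[:,0]+c*d[:,1],d[:,2]])
        r=least_squares(f,[*m,y0],loss='soft_l1',f_scale=.003)
        if best is None or r.cost<best.cost: best=r
    x=best.x; return x,np.median(np.abs(best.fun))
def near(Ws,c,rad,zmin=.004):
    P=np.concatenate([W.reshape(-1,3) for W in Ws]);P=P[np.isfinite(P[:,0])]
    return P[(np.hypot(*(P[:,:2]-c).T)<rad)&(P[:,2]>zmin)&(P[:,2]<.2)]
E
cat > fitall.py <<'E'
from h import *
S,T=np.load('scene.npy'),np.load('top.npy')
reels=dict(redA=(.427,.374),goldB=(.448,.251),orgC=(.483,.13),goldD=(.469,-.003),redE=(.487,-.13),redF=(.436,-.383))
for k,c in reels.items():
    for nm,Ws in(('both',(S,T)),('top',(T,)),('scene',(S,))):
        x,e=fit(near(Ws,c,.062),reel_sdf,.03,(-.4,0,.4),c); print(k,nm,np.round(x,4),round(e,4))
Y=np.arange(0,6.28,.4)
for k,c,r,f,ys in(('cradle',(.621,.034),.125,cradle_sdf,(0,.2,-.2)),('pot',(.605,.347),.12,pot_sdf,(0,.2,-.2)),('drainer',(.45,-.27),.07,drainer_sdf,Y),('bell',(0,0),.06,bell_sdf,(0,))):
    if k=='bell':
        P=near((T,),(.62,-.31),.12,.045); print(len(P),np.median(P,0)); c=np.median(P,0)[:2]
    for nm,Ws in(('both',(S,T)),('top',(T,)),('scene',(S,))):
        x,e=fit(near(Ws,c,r),f,0,ys,c); print(k,nm,np.round(x,4),round(e,4))
s=readout.read_state();print(R.from_rotvec(s['tcp_rot']).as_matrix().round(3))
E
python3 fitall.py
```

```text
redA both [0.4259 0.377  0.1204] 0.0025
redA top [0.4266 0.3769 0.1186] 0.003
redA scene [0.4244 0.3778 0.1541] 0.0019
goldB both [0.4511 0.252  0.4391] 0.0029
goldB top [0.4488 0.2517 0.4071] 0.0032
goldB scene [0.4525 0.2512 0.4799] 0.003
orgC both [ 0.486   0.1308 -0.3273] 0.0029
orgC top [ 0.4839  0.1313 -0.3452] 0.0035
orgC scene [ 0.4865  0.1306 -0.3077] 0.0024
goldD both [ 0.4713 -0.0042 -0.1951] 0.0024
goldD top [ 0.4703 -0.0031 -0.1941] 0.0028
goldD scene [ 0.4715 -0.0058 -0.1904] 0.0023
redE both [ 0.4885 -0.1335  0.2204] 0.0024
redE top [ 0.4865 -0.1324  0.2334] 0.0032
redE scene [ 0.4892 -0.1349  0.2143] 0.0021
redF both [ 0.4329 -0.3866  0.1102] 0.0029
redF top [ 0.4349 -0.3864  0.0946] 0.0044
redF scene [ 0.4325 -0.3864  0.1119] 0.0023
cradle both [0.619  0.0333 0.2089] 0.0031
cradle top [0.6198 0.0348 0.209 ] 0.0033
cradle scene [0.619  0.0324 0.1923] 0.003
pot both [0.6073 0.3435 0.0918] 0.0016
pot top [0.6008 0.3421 0.091 ] 0.0014
pot scene [0.612  0.3446 0.096 ] 0.0015
drainer both [ 0.4607 -0.2672  6.7412] 0.0019
drainer top [ 0.4532 -0.2671  0.4094] 0.0049
drainer scene [ 0.4624 -0.2692  0.4313] 0.0013
58 [ 0.62791527 -0.33457192  0.04937577]
bell both [ 0.6313 -0.3351 -7.2928] 0.0038
bell top [ 0.6275 -0.3344 -9.2494] 0.0039
bell scene [ 0.6336 -0.3356 -8.8936] 0.0033
[[ 0.242  0.    -0.97 ]
 [ 0.97   0.     0.242]
 [ 0.    -1.    -0.   ]]
```

```bash
cat > plan.py <<'E'
# usage: wps list of (x,y,z,theta,open) or ('hold',n,open) -> prints rows (tool axes)
from h import *
def wrap(a): return (a+np.pi)%(2*np.pi)-np.pi
def plan(wps,step=.055,split=True):
    s=readout.read_state();p=np.array(s['tool_pos']);M=R.from_rotvec(s['tcp_rot']).as_matrix()
    print('t',round(s['time'],2),'tcp',p.round(4),'th',round(np.arctan2(M[1,0],M[0,0]),3),'q',np.round(s['q'],2),'w',round(s['width'],3),'F',np.round(s['wrist_force'],1))
    rows=[];first=True
    for w in wps:
        if w[0]=='hold': rows+=[[0,0,0,0,0,0,w[2]]]*w[1];continue
        tgt=np.array(w[:3]);th=w[3]
        Mt=np.c_[[np.cos(th),np.sin(th),0],[0,0,-1],[-np.sin(th),np.cos(th),0]]
        Mt[:,2]=np.cross(Mt[:,0],Mt[:,1])
        rv=R.from_matrix(M.T@Mt).as_rotvec()
        st=w[5] if len(w)>5 else step
        n=max(1,int(np.ceil(max(np.linalg.norm(tgt-p)/st,np.linalg.norm(rv)/.17)-1e-6)))
        for i in range(n):
            d=M.T@((tgt-p)/(n-i));rv=R.from_matrix(M.T@Mt).as_rotvec()/(n-i)
            d=np.round(d,3);rv=np.round(rv,2)
            rows.append([*d.tolist(),*rv.tolist(),w[4]])
            p=p+M@d;M=M@R.from_rotvec(rv).as_matrix()
    for i in range(0,len(rows),10): print('['+','.join('['+','.join(f'{v+0:g}' for v in r)+']' for r in rows[i:i+10])+']')
C=np.array([.6195,.034]);CY=.207
ax=np.array([np.cos(CY),np.sin(CY)]);ay=np.array([-np.sin(CY),np.cos(CY)])
def spot(k):
    o,z={1:(-.066,.045),2:(0,.045),3:(.066,.045),4:(-.033,.095),5:(.033,.095),6:(0,.145)}[k]
    return np.r_[C+o*ay,z]
E
python3 -c "
from plan import *
plan([(.426,.377,.2,1.69,1)])"
```

```text
t 0.9 tcp [0.1636 0.6549 0.2453] th 1.326 q [ 1.29  0.26  1.6  -0.    1.27 -0.04] w 1.0 F [-0.4  0.2 -0.2]
[[-0.029,0.006,-0.046,0,-0.05,0,1],[-0.032,0.007,-0.044,0,-0.05,0,1],[-0.034,0.006,-0.043,0,-0.05,0,1],[-0.036,0.007,-0.041,0,-0.05,0,1],[-0.038,0.006,-0.039,0,-0.05,0,1],[-0.04,0.007,-0.038,0,-0.06,0,1],[-0.042,0.006,-0.035,0,-0.05,0,1]]
```

Call:
jog_arm(increments=[[-0.029, 0.006, -0.046, 0, -0.05, 0, 1], [-0.032, 0.007, -0.044, 0, -0.05, 0, 1], [-0.034, 0.006, -0.043, 0, -0.05, 0, 1], [-0.036, 0.007, -0.041, 0, -0.05, 0, 1], [-0.038, 0.006, -0.039, 0, -0.05, 0, 1], [-0.04, 0.007, -0.038, 0, -0.06, 0, 1], [-0.042, 0.006, -0.035, 0, -0.05, 0, 1]], force=70)

```text
time: 1.78
tool_pos: [0.4335, 0.3755, 0.2005]
tcp_rot: [-1.141, -1.314, 1.302]
wrist_force: [0.7, 0.6, 0.4]
width: 1.002
```

```bash
cat > wr.py <<'E'
from h import *
import sys
p=read_camera('wrist');W=cloud(p);np.save('wrist.npy',W)
if len(sys.argv)>1: cv2.imwrite('pics/'+sys.argv[1],p['img'])
E
python3 wr.py w1.png; python3 -c "
from plan import *
W=np.load('wrist.npy')
print(fit(near((W,),(.426,.377),.065),reel_sdf,.03,(0,.3),(.426,.377)))
P=W.reshape(-1,3);P=P[np.isfinite(P[:,0])];print(P.min(0),P.max(0))
plan([(.426,.377,.11,1.69,.75),(.426,.377,.026,1.69,.75,.03),('hold',4,.2),(.426,.377,.18,1.69,.2,.05)])"
```

```text
(array([0.42657461, 0.37841655, 0.11786583]), np.float64(0.0005785558867698049))
[ 0.25036507  0.10215629 -0.0019253 ] [0.75017295 0.71104996 0.27677579]
t 1.82 tcp [0.4376 0.3704 0.1996] th 1.705 q [ 0.66  0.1   1.88 -0.    1.15 -1.04] w 1.001 F [ 2.1 -2.5 -1.1]
[[0.004,0.045,0.006,0,0.01,0,0.75],[0.004,0.045,0.005,0.01,0.01,0,0.75],[0,0.028,0,0,0,0,0.75],[0,0.028,0,0,0,0,0.75],[0,0.028,0,0,0,0,0.75],[0,0,0,0,0,0,0.2],[0,0,0,0,0,0,0.2],[0,0,0,0,0,0,0.2],[0,0,0,0,0,0,0.2],[0,-0.039,0,0,0,0,0.2]]
[[0,-0.038,0,0,0,0,0.2],[0,-0.039,0,0,0,0,0.2],[0,-0.038,0.001,0,0,0,0.2]]
```

View pics/w1.png

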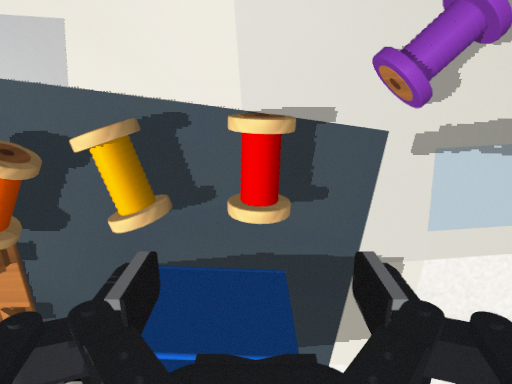

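Wrist view: red reel at (260,165), gold at (122,175), purple look-alike at (440,50). The wrist fit of the red reel agrees with the fixed cameras to about 2 mm.

Call:
jog_arm(increments=[[0.004, 0.04, 0.006, 0, 0.01, 0, 0.75], [0.004, 0.04, 0.005, 0.01, 0.01, 0, 0.75], [0, 0.03, 0, 0, 0, 0, 0.75], [0, 0.03, 0, 0, 0, 0, 0.75], [0, 0, 0, 0, 0, 0, 0.75], [0, 0, 0, 0, 0, 0, 0.75]])

```text
time: 2.58
tool_pos: [0.43, 0.377, 0.0593]
tcp_rot: [-1.155, -1.289, 1.284]
wrist_force: [-0.1, -0.4, 0.5]
width: 0.747
```

```bash
python3 -c "
from plan import *
W=np.load('wrist.npy')
for c in((.45,.2517),(.485,.131)): print(fit(near((W,),c,.065),reel_sdf,.03,(-.3,.4),c))
plan([(.4266,.3784,.026,1.689,.75,.03),('hold',1,.75),('hold',4,.2),(.4266,.3784,.18,1.69,.2,.05)])"
```

```text
(array([0.44976398, 0.25423542, 0.44004934]), np.float64(0.0008581129607711027))
(array([ 0.48525282,  0.1628616 , -0.15319981]), np.float64(0.0035075240054309896))
t 2.58 tcp [0.43   0.377  0.0593] th 1.677 q [ 0.67  0.25  1.99  0.    0.89 -1.  ] w 0.747 F [-0.1 -0.4  0.5]
[[0.001,0.017,0.002,0,-0.01,0,0.75],[0.001,0.016,0.001,0,0,0,0.75],[0,0,0,0,0,0,0.75],[0,0,0,0,0,0,0.2],[0,0,0,0,0,0,0.2],[0,0,0,0,0,0,0.2],[0,0,0,0,0,0,0.2],[0,-0.038,0,0,0,0,0.2],[0,-0.039,0,0,0,0,0.2],[0,-0.038,0,0,0,0,0.2]]
[[0,-0.039,0,0,0,0,0.2]]
```

Call:
jog_arm(increments=[[0.001, 0.017, 0.003, 0, -0.01, 0, 0.75], [0.001, 0.016, 0.001, 0, 0, 0, 0.75], [0, 0, 0, 0, 0, 0, 0.75], [0, 0, 0, 0, 0, 0, 0.2], [0, 0, 0, 0, 0, 0, 0.2], [0, 0, 0, 0, 0, 0, 0.2], [0, 0, 0, 0, 0, 0, 0.2], [0, -0.038, 0, 0, 0, 0, 0.2], [0, -0.05, 0, 0, 0, 0, 0.2], [0, -0.05, 0, 0, 0, 0, 0.2]])

```text
time: 3.82
tool_pos: [0.4228, 0.3762, 0.1622]
tcp_rot: [-1.148, -1.289, 1.298]
wrist_force: [1.0, -0.3, -1.6]
width: 0.402
```

```bash
python3 -c "
from plan import *
x,y,z=spot(3);th=CY+np.pi/2
print(x,y,z)
plan([(x,y,.185,th,.2),('hold',2,.2)])"
```

```text
0.6059353583533417 0.09859102489508693 0.045
t 3.83 tcp [0.4228 0.3762 0.1622] th 1.687 q [ 0.68  0.13  1.92  0.    1.09 -1.01] w 0.402 F [ 1.  -0.3 -1.6]
[[-0.042,-0.003,-0.021,0,-0.01,0,0.2],[-0.043,-0.003,-0.021,0,-0.01,0,0.2],[-0.043,-0.003,-0.021,0,-0.01,0,0.2],[-0.043,-0.004,-0.02,0,-0.02,0,0.2],[-0.043,-0.003,-0.019,0,-0.01,0,0.2],[-0.044,-0.004,-0.019,0,-0.02,0,0.2],[-0.044,-0.003,-0.018,-0.01,-0.01,0,0.2],[0,0,0,0,0,0,0.2],[0,0,0,0,0,0,0.2]]
```

Call:
jog_arm(increments=[[-0.042, -0.005, -0.021, 0, -0.01, 0, 0.2], [-0.043, -0.005, -0.021, 0, -0.01, 0, 0.2], [-0.043, -0.003, -0.021, 0, -0.01, 0, 0.2], [-0.043, -0.004, -0.02, 0, -0.02, 0, 0.2], [-0.043, -0.003, -0.019, 0, -0.01, 0, 0.2], [-0.044, -0.003, -0.019, 0, -0.02, 0, 0.2], [-0.044, 0, -0.018, 0, -0.01, 0, 0.2], [0, 0, 0, 0, 0, 0, 0.2], [0, 0, 0, 0, 0, 0, 0.2]])

```text
time: 4.95
tool_pos: [0.6144, 0.0934, 0.1913]
tcp_rot: [-1.101, -1.37, 1.356]
wrist_force: [-0.7, 0.3, -1.4]
width: 0.402
```

```bash
python3 wr.py w2.png; python3 -c "
from plan import *
W=np.load('wrist.npy')
print(fit(near((W,),(.6195,.034),.13),cradle_sdf,0,(.2,),(.6195,.034)))
x,y,z=spot(3);th=CY+np.pi/2
plan([(x,y,.1,th,.2,.04),(x,y,.044,th,.2,.03),('hold',1,.2),('hold',3,.6),(x,y,.185,th,.6)])"
```

```text
(array([0.59092559, 0.01491813, 0.84851753]), np.float64(0.007012732476062551))
t 5.0 tcp [0.6144 0.0936 0.1914] th 1.783 q [ 0.11  0.2   1.79  0.01  1.15 -1.68] w 0.399 F [ 0.2  1.  -2. ]
[[0.002,0.03,0.003,0,0,0,0.2],[0.002,0.031,0.002,0,0,0,0.2],[0.002,0.03,0.003,0.01,0.01,0,0.2],[0,0.028,0,0,0,0,0.2],[0,0.028,0,0,0,0,0.2],[0,0,0,0,0,0,0.2],[0,0,0,0,0,0,0.6],[0,0,0,0,0,0,0.6],[0,0,0,0,0,0,0.6],[0,-0.047,0,0,0,0,0.6]]
[[0,-0.047,0,0,0,0,0.6],[0.001,-0.047,0,0,0,0,0.6]]
```

View pics/w2.png

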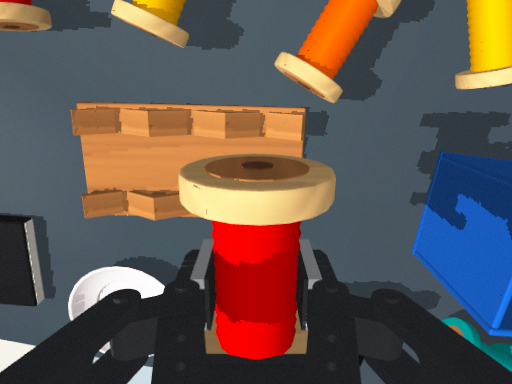

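Wrist view: held red reel (258,250), straight between the pads. The cradle is below it at (190,160) with its notches clear. The +y notch is hidden behind the reel.

```bash
python3 -c "
from plan import *
W=np.load('wrist.npy')
P=near((W,),(.6195,.034),.135,.004);P=P[P[:,2]<.033]
print(len(P),fit(P,cradle_sdf,0,(.2,),(.6195,.034)))
Q=W.reshape(-1,3);Q=Q[np.isfinite(Q[:,0])];Q=Q[(np.hypot(Q[:,0]-.614,Q[:,1]-.0936)<.06)&(Q[:,2]>.155)&(Q[:,2]<.24)];
for z in(.192,.196,.2): print(z,fit(Q,reel_sdf,z,(.2,),(.614,.0936)))
"
```

```text
24354 (array([0.6153852 , 0.030784  , 0.25827588]), np.float64(0.0017617753780587893))
0.192 (array([0.61449915, 0.09284346, 0.1925258 ]), np.float64(0.0020471980821700556))
0.196 (array([ 0.6146294 ,  0.08264857, -0.72594196]), np.float64(0.00784917611216112))
0.2 (array([ 0.61497433,  0.08266163, -0.75640504]), np.float64(0.00725111837175722))
```

```bash
python3 -c "
from plan import *
W=np.load('wrist.npy')
P=near((W,),(.6195,.034),.16,.006);P=P[P[:,2]<.033]
d=P[:,:2]-C;u=d@ax;v=d@ay
b=np.arange(-.095,.06,.008)
e=np.array([[c+.004,np.percentile(u[(v>c)&(v<c+.008)],.5)] for c in b if ((v>c)&(v<c+.008)).sum()>30])
print(e.round(4).tolist()); k=np.polyfit(e[:,0],e[:,1],1); print('minus-x edge: at v=0',k[1],'slope',k[0],'yaw',CY-np.arctan(k[0]))
m=(P[:,2]<.012)&(np.abs(u)<.02);print('-y end v:',np.percentile(v[m],[.5,1,2]))
for c in(-.06,-.04,0,.03): 
  m=np.abs(v-c)<.006
  print(c,[ (round(q,3),int(((u[m]>q)&(u[m]<q+.005)&(P[m,2]>.012)).sum())) for q in np.arange(-.065,.065,.005)])
T=np.load('top.npy');P=near((T,),(.6195,.034),.14,.012);P=P[P[:,2]<.035]
print(cv2.minAreaRect((P[:,:2]*1000).astype(np.float32)))
print(bin(0))
"
```

```text
[[-0.091, -0.0541], [-0.083, -0.054], [-0.075, -0.054], [-0.067, -0.0539], [-0.059, -0.0539], [-0.051, -0.054], [-0.043, -0.0539], [-0.035, -0.0538], [-0.027, -0.053], [-0.019, -0.053], [-0.011, -0.1035], [-0.003, -0.1292], [0.005, -0.1328], [0.013, -0.0522], [0.021, -0.0522], [0.029, -0.0522], [0.037, -0.0514], [0.045, -0.0514], [0.053, -0.0515], [0.061, -0.0514]]
minus-x edge: at v=0 -0.06392719602534508 slope -0.04346399212610565 yaw 0.25043665356141104
-y end v: [-0.10471482 -0.1039385  -0.10254638]
-0.06 [(np.float64(-0.065), 0), (np.float64(-0.06), 0), (np.float64(-0.055), 0), (np.float64(-0.05), 40), (np.float64(-0.045), 46), (np.float64(-0.04), 41), (np.float64(-0.035), 42), (np.float64(-0.03), 23), (np.float64(-0.025), 0), (np.float64(-0.02), 0), (np.float64(-0.015), 0), (np.float64(-0.01), 0), (np.float64(-0.005), 0), (np.float64(-0.0), 0), (np.float64(0.005), 0), (np.float64(0.01), 0), (np.float64(0.015), 0), (np.float64(0.02), 0), (np.float64(0.025), 20), (np.float64(0.03), 39), (np.float64(0.035), 44), (np.float64(0.04), 39), (np.float64(0.045), 39), (np.float64(0.05), 1
[... 1364 characters left out ...]
t64(-0.06), 0), (np.float64(-0.055), 0), (np.float64(-0.05), 47), (np.float64(-0.045), 81), (np.float64(-0.04), 78), (np.float64(-0.035), 77), (np.float64(-0.03), 74), (np.float64(-0.025), 0), (np.float64(-0.02), 0), (np.float64(-0.015), 0), (np.float64(-0.01), 0), (np.float64(-0.005), 0), (np.float64(-0.0), 0), (np.float64(0.005), 0), (np.float64(0.01), 0), (np.float64(0.015), 0), (np.float64(0.02), 0), (np.float64(0.025), 0), (np.float64(0.03), 0), (np.float64(0.035), 0), (np.float64(0.04), 0), (np.float64(0.045), 0), (np.float64(0.05), 0), (np.float64(0.055), 0), (np.float64(0.06), 0)]
((608.9177856445312, 36.0989990234375), (257.44012451171875, 261.5960388183594), 30.869571685791016)
0b0
```

```bash
sed -i 's/^C=.*/C=np.array([.6208,.0343]);CY=.195/' plan.py; python3 -c "
from plan import *
x,y,z=spot(3);th=CY+np.pi/2
plan([(x,y,.1,th,.2,.04),(x,y,.060,th,.2,.03),('hold',2,.2)])"
```

```text
t 5.0 tcp [0.6144 0.0936 0.1914] th 1.783 q [ 0.11  0.2   1.79  0.01  1.15 -1.68] w 0.399 F [ 0.2  1.  -2. ]
[[0.002,0.03,0.002,0,0.01,0,0.2],[0.002,0.031,0.002,0,0,0,0.2],[0.002,0.03,0.002,0.01,0.01,0,0.2],[0,0.02,0,0,0,0,0.2],[0,0.02,0,0,0,0,0.2],[0,0,0,0,0,0,0.2],[0,0,0,0,0,0,0.2]]
```

Call:
jog_arm(increments=[[0.002, 0.03, 0.002, 0, 0.01, 0, 0.2], [0.002, 0.031, 0.002, 0, 0, 0, 0.2], [0.002, 0.03, 0.002, 0.01, 0.01, 0, 0.2], [0, 0.02, 0, 0, 0, 0, 0.2], [0, 0.02, 0, 0, 0, 0, 0.2], [0, 0, 0, 0, 0, 0, 0.2], [0, 0, 0, 0, 0, 0, 0.2]])

```text
time: 5.88
tool_pos: [0.6065, 0.1058, 0.0588]
tcp_rot: [-1.104, -1.358, 1.351]
wrist_force: [0.5, 0.6, -1.8]
width: 0.399
```

```bash
python3 -c "
from plan import *
x,y,z=spot(3);th=CY+np.pi/2
print(x,y)
plan([(x,y,.042,th,.2,.015),('hold',1,.2),('hold',3,.6),(x,y,.185,th,.6)])"
```

```text
0.6080114086924802 0.0990491461902721
t 5.88 tcp [0.6065 0.1058 0.0588] th 1.771 q [ 0.13  0.33  1.89  0.01  0.92 -1.65] w 0.399 F [ 0.5  0.6 -1.8]
[[-0.003,0.008,0,0,0,0,0.2],[-0.004,0.009,0,0,0.01,0.01,0.2],[0,0,0,0,0,0,0.2],[0,0,0,0,0,0,0.6],[0,0,0,0,0,0,0.6],[0,0,0,0,0,0,0.6],[0,-0.048,0,0,0,0,0.6],[0,-0.048,0,0,0,0,0.6],[-0.001,-0.047,0,0,0,0,0.6]]
```

Call:
jog_arm(increments=[[-0.006, 0, 0, 0, 0, 0, 0.2], [0, 0, 0, 0, 0, 0, 0.2]])

```text
time: 6.12
tool_pos: [0.6095, 0.0995, 0.0609]
tcp_rot: [-1.106, -1.36, 1.349]
wrist_force: [1.1, -0.1, -1.2]
width: 0.399
```

```bash
python3 -c "
from plan import *
x,y,z=spot(3);th=CY+np.pi/2
plan([(x,y,.042,th,.2,.015),('hold',1,.2),('hold',3,.6),(x,y,.185,th,.6)])"
```

```text
t 6.12 tcp [0.6095 0.0995 0.0609] th 1.771 q [ 0.12  0.33  1.89  0.01  0.92 -1.66] w 0.399 F [ 1.1 -0.1 -1.2]
[[0,0.009,0.001,0,0,0,0.2],[0,0.01,0.001,0,0.01,0.01,0.2],[0,0,0,0,0,0,0.2],[0,0,0,0,0,0,0.6],[0,0,0,0,0,0,0.6],[0,0,0,0,0,0,0.6],[0,-0.048,0,0,0,0,0.6],[0,-0.048,0,0,0,0,0.6],[-0.001,-0.047,-0.001,0,0,0,0.6]]
```

Call:
jog_arm(increments=[[0, 0.009, 0.001, 0, 0, 0, 0.2], [0, 0.01, 0.001, 0, 0, 0.01, 0.2], [0, 0, 0, 0, 0, 0, 0.2]])

```text
time: 6.5
tool_pos: [0.6092, 0.0988, 0.0424]
tcp_rot: [-1.118, -1.359, 1.354]
wrist_force: [0.7, 0.3, -0.5]
width: 0.399
```

Call:
jog_arm(increments=[[0, 0, 0, 0, 0, 0, 0.6], [0, 0, 0, 0, 0, 0, 0.6], [0, -0.03, 0, 0, 0, 0, 0.6], [0, -0.048, 0, 0, 0, 0, 0.6], [0, -0.05, 0, 0, 0, 0, 0.6]])

```text
time: 7.12
tool_pos: [0.6035, 0.0992, 0.1669]
tcp_rot: [-1.109, -1.349, 1.361]
wrist_force: [0.5, 0.6, -1.0]
width: 0.601
```

```bash
python3 -c "
from plan import *
plan([(.4498,.2542,.16,.44+np.pi/2,.75),('hold',1,.75)])"
```

```text
t 7.12 tcp [0.6035 0.0992 0.1669] th 1.77 q [ 0.13  0.21  1.82 -0.01  1.12 -1.64] w 0.601 F [ 0.5  0.6 -1. ]
[[0.046,0.002,0.03,0,-0.06,0,0.75],[0.047,0.002,0.027,0,-0.06,0,0.75],[0.049,0.001,0.024,0,-0.06,0,0.75],[0.05,0.002,0.022,-0.01,-0.06,0,0.75],[0,0,0,0,0,0,0.75]]
```

Call:
jog_arm(increments=[[0.046, 0.002, 0.03, 0, -0.06, 0, 0.75], [0.047, 0.002, 0.027, 0, -0.06, 0, 0.75], [0.049, 0.001, 0.024, 0, -0.06, 0, 0.75], [0.05, 0.002, 0.022, -0.01, -0.06, 0, 0.75], [0, 0, 0, 0, 0, 0, 0.75], [0, 0, 0, 0, 0, 0, 0.75]])

```text
time: 7.88
tool_pos: [0.4515, 0.259, 0.1675]
tcp_rot: [-0.983, -1.548, 1.52]
wrist_force: [0.4, 0.0, 0.1]
width: 0.749
```

```bash
python3 wr.py
cat > see.py <<'E'
from plan import *
W=np.load('wrist.npy')
def reelfit(c,y0=(-.3,0,.3)):
    r=fit(near((W,),c,.062),reel_sdf,.03,y0,c);print('reel',r[0].round(4),round(r[1],4));return r[0]
def onspot(k):
    s=spot(k);P=near((W,),s[:2],.06,s[2]-.005);r=fit(P,reel_sdf,s[2],(CY,),s[:2]);d=r[0][:2]-s[:2]
    print('spot',k,'off u,v',round(d@ax,4),round(d@ay,4),'yaw',round(r[0][2]-CY,3),'res',round(r[1],4),len(P))
def pick(c,th,w=.75):
    plan([(c[0],c[1],.065,th,w,.04),('hold',2,w)])
E
python3 -c "
from see import *
onspot(3)
for c in((.485,.131),(.4266,.38)): reelfit(c)
b=reelfit((.4498,.2542),(.44,))
pick(b,b[2]+np.pi/2)"
```

```text
spot 3 off u,v -0.0 -0.0013 yaw -0.007 res 0.0005 4572
reel [ 0.4871  0.1312 -0.3279] 0.0006
reel [ 0.4239  0.3785 -0.9677] 0.0111
reel [0.4522 0.255  0.438 ] 0.0128
t 7.92 tcp [0.4516 0.2588 0.1674] th 2.016 q [ 0.48  0.02  2.03 -0.01  1.07 -1.53] w 0.749 F [-0.7  0.6 -0. ]
[[-0.001,0.034,0.001,0.01,0,0,0.75],[-0.001,0.034,0.001,0.01,0,0,0.75],[-0.001,0.034,0,0,0.01,-0.01,0.75],[0,0,0,0,0,0,0.75],[0,0,0,0,0,0,0.75]]
```

Call:
jog_arm(increments=[[-0.003, 0.034, 0.003, 0.01, 0, 0, 0.75], [0, 0.034, 0, 0, 0, 0, 0.75], [0, 0.034, 0, 0, 0, 0, 0.75], [0, 0.02, 0, 0, 0, 0, 0.75], [0, 0, 0, 0, 0, 0, 0.75], [0, 0, 0, 0, 0, 0, 0.75]])

```text
time: 8.68
tool_pos: [0.4612, 0.2506, 0.0445]
tcp_rot: [-0.989, -1.534, 1.515]
wrist_force: [0.6, 0.2, 0.1]
width: 0.75
```

```bash
python3 -c "
from see import *
b=(.4498,.2542);th=2.01
plan([(*b,.026,th,.75,.03),('hold',1,.75),('hold',4,.2),(*b,.18,th,.2,.05),('hold',1,.2)])"
```

```text
t 8.68 tcp [0.4612 0.2506 0.0445] th 2.003 q [ 0.46  0.19  2.11 -0.01  0.83 -1.54] w 0.75 F [0.6 0.2 0.1]
[[0.008,0.018,0.009,0.02,-0.01,-0.01,0.75],[0,0,0,0,0,0,0.75],[0,0,0,0,0,0,0.2],[0,0,0,0,0,0,0.2],[0,0,0,0,0,0,0.2],[0,0,0,0,0,0,0.2],[0,-0.038,0,0,0,0,0.2],[0,-0.039,0,0,0,0,0.2],[0,-0.038,0,0,0,0,0.2],[0.001,-0.039,0.001,0,0,0,0.2]]
[[0,0,0,0,0,0,0.2]]
```

Call:
jog_arm(increments=[[0.007, 0.008, 0.008, 0.02, 0, -0.01, 0.75], [0.001, 0.01, 0.001, 0, 0, 0, 0.75], [0, 0, 0, 0, 0, 0, 0.75]])

```text
time: 9.05
tool_pos: [0.451, 0.2549, 0.0275]
tcp_rot: [-0.97, -1.521, 1.517]
wrist_force: [-0.3, 0.1, 0.6]
width: 0.749
```

Call:
jog_arm(increments=[[0, 0, 0, 0, 0, 0, 0.2], [0, 0, 0, 0, 0, 0, 0.2], [0, 0, 0, 0, 0, 0, 0.2], [0, 0, 0, 0, 0, 0, 0.2], [0, -0.038, 0, 0, 0, 0, 0.2], [0, -0.045, 0, 0, 0, 0, 0.2], [0, -0.045, 0, 0, 0, 0, 0.2], [0, -0.03, 0, 0, 0, 0, 0.2]])

```text
time: 10.05
tool_pos: [0.4476, 0.2528, 0.1853]
tcp_rot: [-0.965, -1.512, 1.524]
wrist_force: [0.1, -0.4, -1.4]
width: 0.403
```

```bash
python3 -c "
from see import *
x,y,z=spot(2);th=CY+np.pi/2
plan([(x,y,.185,th,.2),('hold',2,.2)])"
```

```text
t 10.05 tcp [0.4476 0.2528 0.1853] th 2.003 q [ 0.46  0.01  2.    0.    1.14 -1.54] w 0.403 F [ 0.1 -0.4 -1.4]
[[-0.045,0,-0.011,0,0.04,0,0.2],[-0.045,0,-0.013,0,0.04,0,0.2],[-0.044,0,-0.014,0,0.04,0,0.2],[-0.044,0,-0.016,0,0.04,0,0.2],[-0.043,-0.001,-0.018,-0.01,0.04,0,0.2],[-0.041,0,-0.02,0,0.04,0,0.2],[0,0,0,0,0,0,0.2],[0,0,0,0,0,0,0.2]]
```

Call:
jog_arm(increments=[[-0.045, 0, -0.011, 0, 0.04, 0, 0.2], [-0.045, 0, -0.013, 0, 0.04, 0, 0.2], [-0.044, 0, -0.014, 0, 0.04, 0, 0.2], [-0.044, 0, -0.016, 0, 0.04, 0, 0.2], [-0.043, 0, -0.018, 0, 0.04, 0, 0.2], [-0.041, 0, -0.02, 0, 0.04, 0, 0.2], [0, 0, 0, 0, 0, 0, 0.2], [0, 0, 0, 0, 0, 0, 0.2]])

```text
time: 11.05
tool_pos: [0.6255, 0.029, 0.186]
tcp_rot: [-1.109, -1.342, 1.346]
wrist_force: [-0.4, 0.3, -1.0]
width: 0.4
```

```bash
python3 -c "
from see import *
x,y,z=spot(2);th=CY+np.pi/2
plan([(x,y,.180,th,.2,.03),('hold',1,.2),(x,y,.105,th,.2,.03),('hold',2,.2)])"
```

```text
t 11.05 tcp [0.6255 0.029  0.186 ] th 1.757 q [ 0.01  0.22  1.77  0.    1.16 -1.75] w 0.4 F [-0.4  0.3 -1. ]
[[0.006,0.006,0.004,-0.01,-0.01,0,0.2],[0,0,0,0,0,0,0.2],[0,0.025,0,0,0,0,0.2],[0,0.025,0,0,0,0,0.2],[0,0.025,0,0,0,0,0.2],[0,0,0,0,0,0,0.2],[0,0,0,0,0,0,0.2]]
```

Call:
jog_arm(increments=[[0.006, 0.006, 0.004, -0.01, -0.01, 0, 0.2], [0, 0, 0, 0, 0, 0, 0.2], [0, 0.025, 0, 0, 0, 0, 0.2], [0, 0.025, 0, 0, 0, 0, 0.2], [0, 0.02, 0, 0, 0, 0, 0.2], [0, 0, 0, 0, 0, 0, 0.2], [0, 0, 0, 0, 0, 0, 0.2]])

```text
time: 11.92
tool_pos: [0.6178, 0.0404, 0.109]
tcp_rot: [-1.106, -1.365, 1.352]
wrist_force: [0.9, 0.3, -1.2]
width: 0.402
```

```bash
python3 -c "
from see import *
x,y,z=spot(2);th=CY+np.pi/2
plan([(x,y,.100,th,.2,.03),('hold',1,.2),(x,y,.062,th,.2,.02),('hold',2,.2)])"
```

```text
t 11.93 tcp [0.6178 0.0404 0.109 ] th 1.776 q [ 0.02  0.27  1.86  0.01  1.   -1.76] w 0.402 F [ 0.9  0.3 -1.2]
[[-0.007,0.009,-0.002,0.01,0.01,0,0.2],[0,0,0,0,0,0,0.2],[0,0.019,0,0,0,0,0.2],[0,0.019,0,0,0,0,0.2],[0,0,0,0,0,0,0.2],[0,0,0,0,0,0,0.2]]
```

Call:
jog_arm(increments=[[-0.006, 0.005, -0.002, 0.01, 0.01, 0, 0.2], [0, 0, 0, 0, 0, 0, 0.2], [0, 0, 0, 0, 0, 0, 0.2]])

```text
time: 12.3
tool_pos: [0.6232, 0.0344, 0.1061]
tcp_rot: [-1.109, -1.352, 1.349]
wrist_force: [-0.1, 0.2, -1.8]
width: 0.401
```

```bash
python3 -c "
from see import *
x,y,z=spot(2);th=CY+np.pi/2
plan([(x,y,.062,th,.2,.02),('hold',2,.2)])"
```

```text
t 12.3 tcp [0.6232 0.0344 0.1061] th 1.765 q [ 0.01  0.29  1.84  0.    1.01 -1.75] w 0.401 F [-0.1  0.2 -1.8]
[[0,0.015,0.001,0,0,0,0.2],[0,0.015,0.001,0,0,0,0.2],[0,0.014,0,0,0,0,0.2],[0,0,0,0,0,0,0.2],[0,0,0,0,0,0,0.2]]
```

Call:
jog_arm(increments=[[0, 0.015, 0.001, 0, 0, 0, 0.2], [0, 0.015, 0.001, 0, 0, 0, 0.2], [0, 0.014, 0, 0, 0, 0, 0.2], [0, 0, 0, 0, 0, 0, 0.2], [0, 0, 0, 0, 0, 0, 0.2]])

```text
time: 12.92
tool_pos: [0.6199, 0.034, 0.0577]
tcp_rot: [-1.107, -1.35, 1.349]
wrist_force: [0.1, -0.6, -1.4]
width: 0.398
```

```bash
python3 -c "
from see import *
x,y,z=spot(2);th=CY+np.pi/2
plan([(x,y,.042,th,.2,.02),('hold',2,.2)])"
```

```text
t 12.93 tcp [0.6199 0.034  0.0577] th 1.765 q [ 0.01  0.34  1.88  0.    0.93 -1.75] w 0.398 F [ 0.1 -0.6 -1.4]
[[0,0.016,-0.001,0,0,0,0.2],[0,0,0,0,0,0,0.2],[0,0,0,0,0,0,0.2]]
```

Call:
jog_arm(increments=[[0, 0.01, 0, 0, 0, 0, 0.2], [0, 0.006, 0, 0, 0, 0, 0.2], [0, 0, 0, 0, 0, 0, 0.2]])

```text
time: 13.3
tool_pos: [0.6209, 0.0339, 0.0433]
tcp_rot: [-1.108, -1.351, 1.349]
wrist_force: [-0.4, -0.2, -0.8]
width: 0.403
```

Call:
jog_arm(increments=[[0, 0, 0, 0, 0, 0, 0.6], [0, 0, 0, 0, 0, 0, 0.6], [0, -0.03, 0, 0, 0, 0, 0.6], [0, -0.048, 0, 0, 0, 0, 0.6], [0, -0.05, 0, 0, 0, 0, 0.6], [0, 0, 0, 0, 0, 0, 0.6]])

```text
time: 14.05
tool_pos: [0.6219, 0.0338, 0.1746]
tcp_rot: [-1.109, -1.352, 1.348]
wrist_force: [0.3, -0.5, -0.3]
width: 0.598
```

```bash
python3 -c "
from plan import *
plan([(.4866,.1312,.16,-.328+np.pi/2,.75),('hold',1,.75)])"
```

```text
t 14.05 tcp [0.6219 0.0338 0.1746] th 1.765 q [ 0.01  0.22  1.79  0.    1.13 -1.75] w 0.598 F [ 0.3 -0.5 -0.3]
[[0.03,0.004,0.028,0,0.13,0,0.75],[0.027,0.004,0.032,0,0.13,0,0.75],[0.022,0.003,0.036,0,0.13,0,0.75],[0.017,0.004,0.038,0,0.13,0,0.75],[0,0,0,0,0,0,0.75]]
```

Call:
jog_arm(increments=[[0.03, 0.004, 0.028, 0, 0.13, 0, 0.75], [0.027, 0.004, 0.032, 0, 0.13, 0, 0.75], [0.022, 0.003, 0.036, 0, 0.13, 0, 0.75], [0.017, 0.004, 0.038, 0, 0.13, 0, 0.75], [0, 0, 0, 0, 0, 0, 0.75], [0, 0, 0, 0, 0, 0, 0.75]])

```text
time: 14.8
tool_pos: [0.4825, 0.1338, 0.1556]
tcp_rot: [-1.349, -0.953, 0.952]
wrist_force: [-0.5, -0.6, -0.2]
width: 0.752
```

```bash
python3 wr.py; python3 -c "
from see import *
onspot(3);onspot(2);reelfit((.4713,-.0042)); reelfit((.486,.1312))
plan([(.4866,.1312,.15,-.328+np.pi/2,.75),('hold',2,.75),(.4866,.1312,.065,-.328+np.pi/2,.75,.03),('hold',2,.75)])"
```

```text
spot 3 off u,v 0.0001 -0.002 yaw 0.063 res 0.001 4572
spot 2 off u,v -0.0194 0.0497 yaw 1.373 res 0.0024 1618
reel [ 0.4724 -0.0042 -0.2249] 0.0007
reel [ 0.4892  0.13   -0.3371] 0.0301
t 14.85 tcp [0.4823 0.1336 0.1555] th 1.227 q [ 0.22  0.01  2.06  0.    1.07 -1.01] w 0.751 F [-0.7  0.4 -0.7]
[[-0.001,0.005,-0.005,0,-0.02,0,0.75],[0,0,0,0,0,0,0.75],[0,0,0,0,0,0,0.75],[0,0.028,0,0,0,0,0.75],[0,0.029,0,0,0,0,0.75],[0,0.028,0,0,0,0,0.75],[0,0,0,0,0,0,0.75],[0,0,0,0,0,0,0.75]]
```

Call:
jog_arm(increments=[[-0.001, 0.005, -0.004, 0, -0.02, 0, 0.75], [0, 0, 0, 0, 0, 0, 0.75], [0, 0.028, 0, 0, 0, 0, 0.75], [0, 0.029, 0, 0, 0, 0, 0.75], [0, 0.028, 0, 0, 0, 0, 0.75], [0, 0.02, 0, 0, 0, 0, 0.75], [0, 0, 0, 0, 0, 0, 0.75], [0, 0, 0, 0, 0, 0, 0.75]])

```text
time: 15.85
tool_pos: [0.4929, 0.1286, 0.0438]
tcp_rot: [-1.345, -0.969, 0.962]
wrist_force: [0.9, 0.8, 0.4]
width: 0.751
```

```bash
python3 -c "
from see import *
plan([(.4866,.1312,.026,-.328+np.pi/2,.75),('hold',1,.75)])"
```

```text
t 15.85 tcp [0.4929 0.1286 0.0438] th 1.244 q [ 0.2   0.17  2.13  0.    0.84 -1.04] w 0.751 F [0.9 0.8 0.4]
[[0,0.018,0.007,0,0,0,0.75],[0,0,0,0,0,0,0.75]]
```

Call:
jog_arm(increments=[[0, 0.01, 0.006, 0, 0, 0, 0.75], [0, 0.008, 0, 0, 0, 0, 0.75], [0, 0, 0, 0, 0, 0, 0.75]])

```text
time: 16.23
tool_pos: [0.4885, 0.131, 0.0267]
tcp_rot: [-1.347, -0.972, 0.959]
wrist_force: [-0.9, 0.6, -0.2]
width: 0.746
```

Call:
jog_arm(increments=[[0, 0, 0, 0, 0, 0, 0.2], [0, 0, 0, 0, 0, 0, 0.2], [0, 0, 0, 0, 0, 0, 0.2], [0, 0, 0, 0, 0, 0, 0.2], [0, -0.038, 0, 0, 0, 0, 0.2], [0, -0.045, 0, 0, 0, 0, 0.2], [0, -0.045, 0, 0, 0, 0, 0.2], [0, -0.03, 0, 0, 0, 0, 0.2], [0, 0, 0, 0, 0, 0, 0.2]])

```text
time: 17.35
tool_pos: [0.4861, 0.1301, 0.1877]
tcp_rot: [-1.346, -0.969, 0.961]
wrist_force: [0.8, 0.8, -1.8]
width: 0.399
```

```bash
python3 -c "
from see import *
x,y,z=spot(1);th=CY+np.pi/2
plan([(x,y,.185,th,.2),('hold',2,.2)])"
```

```text
t 17.35 tcp [0.4861 0.1301 0.1877] th 1.244 q [ 0.21 -0.02  2.03  0.    1.13 -1.03] w 0.399 F [ 0.8  0.8 -1.8]
[[-0.026,0.001,-0.048,0,-0.13,0,0.2],[-0.032,0.001,-0.044,0,-0.13,0,0.2],[-0.038,0,-0.039,0,-0.13,0,0.2],[-0.042,0.001,-0.034,0,-0.13,0,0.2],[0,0,0,0,0,0,0.2],[0,0,0,0,0,0,0.2]]
```

Call:
jog_arm(increments=[[-0.026, 0.001, -0.048, 0, -0.13, 0, 0.2], [-0.032, 0.001, -0.044, 0, -0.13, 0, 0.2], [-0.038, 0, -0.039, 0, -0.13, 0, 0.2], [-0.042, 0.001, -0.034, 0, -0.13, 0, 0.2], [0, 0, 0, 0, 0, 0, 0.2], [0, 0, 0, 0, 0, 0, 0.2], [0, 0, 0, 0, 0, 0, 0.2]])

```text
time: 18.23
tool_pos: [0.6302, -0.0316, 0.1685]
tcp_rot: [-1.085, -1.355, 1.365]
wrist_force: [-0.4, 0.5, -1.5]
width: 0.4
```

```bash
python3 -c "
from see import *
x,y,z=spot(1);th=CY+np.pi/2
plan([(x,y,.18,th,.2),('hold',2,.2)])"
```

```text
t 18.23 tcp [ 0.6302 -0.0316  0.1685] th 1.782 q [-0.09  0.25  1.77  0.    1.14 -1.88] w 0.4 F [-0.4  0.5 -1.5]
[[0.001,-0.012,-0.003,-0.01,0.02,0.01,0.2],[0,0,0,0,0,0,0.2],[0,0,0,0,0,0,0.2]]
```

Well aligned; descend vertically to 0.105, check, then on.

Call:
jog_arm(increments=[[0, 0.025, -0.002, 0, 0.01, 0, 0.2], [0, 0.025, 0, 0, 0, 0, 0.2], [0, 0.015, 0, 0, 0, 0, 0.2], [0, 0, 0, 0, 0, 0, 0.2], [0, 0, 0, 0, 0, 0, 0.2]])

```text
time: 18.85
tool_pos: [0.6289, -0.0261, 0.1032]
tcp_rot: [-1.089, -1.352, 1.359]
wrist_force: [1.0, -0.4, -1.9]
width: 0.4
```

```bash
python3 -c "
from see import *
x,y,z=spot(1);th=CY+np.pi/2
plan([(x,y,.062,th,.2,.02),('hold',2,.2),(x,y,.042,th,.2,.01),('hold',1,.2)])"
```

```text
t 18.85 tcp [ 0.6289 -0.0261  0.1032] th 1.776 q [-0.08  0.31  1.82  0.01  1.02 -1.86] w 0.4 F [ 1.  -0.4 -1.9]
[[-0.002,0.014,-0.001,0,0,0,0.2],[-0.002,0.014,-0.002,-0.01,0.01,0,0.2],[-0.002,0.013,-0.001,0,0,0.01,0.2],[0,0,0,0,0,0,0.2],[0,0,0,0,0,0,0.2],[0,0.007,0,0,0,0,0.2],[0,0.007,0,0,0,0,0.2],[0,0.006,0,0,0,0,0.2],[0,0,0,0,0,0,0.2]]
```

Call:
jog_arm(increments=[[-0.005, 0, -0.004, 0, 0.01, 0, 0.2], [0, 0, 0, 0, 0, 0, 0.2], [0, 0.014, 0, 0, 0, 0, 0.2], [0, 0.014, 0, 0, 0, 0, 0.2], [0, 0.012, 0, 0, 0, 0, 0.2], [0, 0, 0, 0, 0, 0, 0.2], [0, 0, 0, 0, 0, 0, 0.2]])

```text
time: 19.73
tool_pos: [0.6347, -0.0305, 0.0616]
tcp_rot: [-1.097, -1.345, 1.351]
wrist_force: [-1.0, 0.3, -1.4]
width: 0.4
```

```bash
python3 -c "
from see import *
x,y,z=spot(1);th=CY+np.pi/2
plan([(x,y,.042,th,.2,.01),('hold',1,.2)])"
```

```text
t 19.73 tcp [ 0.6347 -0.0305  0.0616] th 1.765 q [-0.09  0.36  1.84  0.01  0.95 -1.86] w 0.4 F [-1.   0.3 -1.4]
[[0,0.01,0,-0.01,0,0,0.2],[0,0.01,0.001,0,0,0.01,0.2],[0,0,0,0,0,0,0.2]]
```

Now goldD at (0.4722, -0.0042, -0.22).

Call:
jog_arm(increments=[[0, 0.01, 0, -0.01, 0, 0, 0.2], [0, 0.009, 0, 0, 0, 0, 0.2], [0, 0, 0, 0, 0, 0, 0.2]])

```text
time: 20.1
tool_pos: [0.6356, -0.0304, 0.0425]
tcp_rot: [-1.106, -1.356, 1.344]
wrist_force: [0.0, 0.5, -1.4]
width: 0.393
```

Call:
jog_arm(increments=[[0, 0, 0, 0, 0, 0, 0.6], [0, 0, 0, 0, 0, 0, 0.6], [0, -0.03, 0, 0, 0, 0, 0.6], [0, -0.048, 0, 0, 0, 0, 0.6], [0, -0.05, 0, 0, 0, 0, 0.6], [0, 0, 0, 0, 0, 0, 0.6]])

```text
time: 20.85
tool_pos: [0.636, -0.0314, 0.175]
tcp_rot: [-1.106, -1.356, 1.344]
wrist_force: [0.5, 0.2, 0.1]
width: 0.598
```

```bash
python3 -c "
from plan import *
plan([(.4722,-.0042,.17,-.21+np.pi/2,.75),('hold',1,.75)])"
```

```text
t 20.85 tcp [ 0.636  -0.0314  0.175 ] th 1.765 q [-0.09  0.24  1.76  0.01  1.14 -1.86] w 0.598 F [0.5 0.2 0.1]
[[0.015,0.001,0.039,0,0.1,0,0.75],[0.01,0.001,0.04,0,0.1,0,0.75],[0.007,0.002,0.041,0,0.1,0,0.75],[0.002,0.001,0.041,0,0.1,0.01,0.75],[0,0,0,0,0,0,0.75]]
```

Call:
jog_arm(increments=[[0.015, 0.001, 0.039, 0, 0.1, 0, 0.75], [0.01, 0.001, 0.04, 0, 0.1, 0, 0.75], [0.007, 0.002, 0.041, 0, 0.1, 0, 0.75], [0.002, 0.001, 0.041, 0, 0.1, 0, 0.75], [0, 0, 0, 0, 0, 0, 0.75], [0, 0, 0, 0, 0, 0, 0.75], [0, 0, 0, 0, 0, 0, 0.75]])

```text
time: 21.72
tool_pos: [0.4676, -0.0031, 0.1667]
tcp_rot: [-1.297, -1.05, 1.043]
wrist_force: [0.0, 0.6, -0.1]
width: 0.75
```

```bash
python3 wr.py; python3 -c "
from see import *
reelfit((.4875,-.133)); 
p=read_camera('top');W=cloud(p)
import see; see.W=W
for k in(1,2,3): onspot(k)
cv2.imwrite('pics/top1.png',cv2.resize(p['img'][90:250,110:420],None,fx=2.5,fy=2.5))
plan([(.4722,-.0042,.16,-.21+np.pi/2,.75),('hold',2,.75)])"
```

```text
reel [ 0.4885 -0.1343  0.2219] 0.0011
spot 1 off u,v -0.0039 0.0012 yaw 0.2 res 0.0029 206
spot 2 off u,v 0.0169 0.0021 yaw -1.461 res 0.0067 237
spot 3 off u,v -0.0026 -0.0022 yaw -0.138 res 0.0025 314
t 21.82 tcp [ 0.4678 -0.0031  0.1668] th 1.353 q [-0.07 -0.07  2.12  0.01  1.09 -1.42] w 0.75 F [-0.4  0.4 -0. ]
[[0,0.007,-0.005,0,-0.01,0.01,0.75],[0,0,0,0,0,0,0.75],[0,0,0,0,0,0,0.75]]
```

View pics/top1.png

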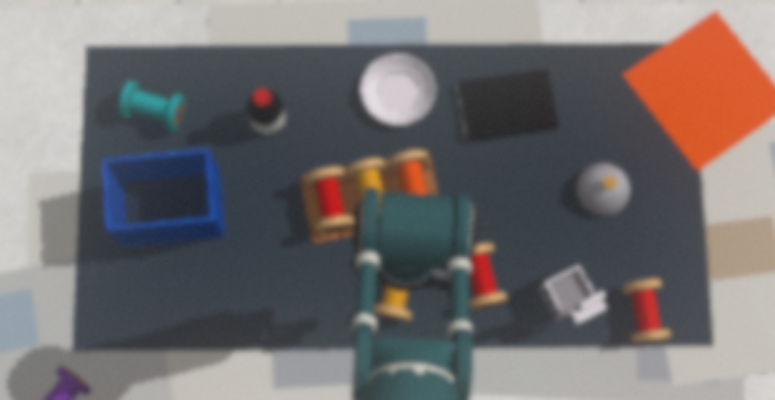

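Top crop: red (328,195), gold (370,178) and orange (412,172) sit in the three notches, and the arm partly hides them. The drainer (575,292) has not moved.

Call:
jog_arm(increments=[[-0.001, 0.007, -0.003, 0, 0, 0, 0.75], [0, 0, 0, 0, 0, 0, 0.75], [0, 0.028, 0, 0, 0, 0, 0.75], [0, 0.03, 0, 0, 0, 0, 0.75], [0, 0.03, 0, 0, 0, 0, 0.75], [0, 0.025, 0.003, 0, 0, 0, 0.75], [0, 0, 0.002, 0, 0, 0, 0.75], [0, 0, 0, 0, 0, 0, 0.75]])

```text
time: 22.82
tool_pos: [0.4701, -0.0035, 0.0446]
tcp_rot: [-1.3, -1.052, 1.04]
wrist_force: [0.7, -0.2, 0.3]
width: 0.75
```

```bash
python3 -c "
from see import *
plan([(.4722,-.0042,.026,-.21+np.pi/2,.75),('hold',1,.75)])"
```

```text
t 22.82 tcp [ 0.4701 -0.0035  0.0446] th 1.353 q [-0.07  0.1   2.21  0.01  0.83 -1.43] w 0.75 F [ 0.7 -0.2  0.3]
[[0,0.019,-0.002,0,-0.01,0.01,0.75],[0,0,0,0,0,0,0.75]]
```

Call:
jog_arm(increments=[[0, 0.01, 0, 0, 0, 0, 0.75], [0, 0.008, -0.001, 0, 0, 0, 0.75], [0, 0, 0, 0, 0, 0, 0.75]])

```text
time: 23.2
tool_pos: [0.4737, -0.0038, 0.0279]
tcp_rot: [-1.304, -1.056, 1.038]
wrist_force: [0.4, -0.2, -0.8]
width: 0.751
```

Call:
jog_arm(increments=[[0, 0, 0, 0, 0, 0, 0.2], [0, 0, 0, 0, 0, 0, 0.2], [0, 0, 0, 0, 0, 0, 0.2], [0, 0, 0, 0, 0, 0, 0.2], [0, -0.038, 0, 0, 0, 0, 0.2], [0, -0.05, 0, 0, 0, 0, 0.2], [0, -0.05, 0, 0, 0, 0, 0.2], [0, -0.04, 0, 0, 0, 0, 0.2], [0, 0, 0, 0, 0, 0, 0.2]])

```text
time: 24.32
tool_pos: [0.4705, -0.005, 0.2096]
tcp_rot: [-1.301, -1.053, 1.04]
wrist_force: [-0.0, -0.1, -2.3]
width: 0.401
```

```bash
python3 -c "
from see import *
x,y,z=spot(4);th=CY+np.pi/2
plan([(x,y,.205,th,.2),('hold',3,.2)])"
```

```text
t 24.32 tcp [ 0.4705 -0.005   0.2096] th 1.353 q [-0.07 -0.11  2.07  0.01  1.18 -1.43] w 0.401 F [-0.  -0.1 -2.3]
[[0.014,0.002,-0.05,0,-0.14,0,0.2],[0.006,0.002,-0.052,0,-0.14,0,0.2],[-0.001,0.001,-0.053,0,-0.13,0.01,0.2],[0,0,0,0,0,0,0.2],[0,0,0,0,0,0,0.2],[0,0,0,0,0,0,0.2]]
```

Call:
jog_arm(increments=[[0.014, 0.002, -0.05, 0, -0.14, 0, 0.2], [0.006, 0.002, -0.052, 0, -0.14, 0, 0.2], [-0.001, 0.001, -0.053, 0, -0.13, 0, 0.2], [0, 0, 0, 0, 0, 0, 0.2], [0, 0, 0, 0, 0, 0, 0.2], [0, 0, 0, 0, 0, 0, 0.2]])

```text
time: 25.08
tool_pos: [0.6232, 0.0032, 0.1928]
tcp_rot: [-1.089, -1.352, 1.356]
wrist_force: [-0.2, 0.6, -1.7]
width: 0.398
```

```bash
python3 wr.py; python3 -c "
from see import *
for k in(1,2,3):
    s=spot(k);P=near((W,),s[:2],.055,.04);P=P[P[:,2]<.08];r=fit(P,reel_sdf,s[2],(CY,),s[:2]);d=r[0][:2]-s[:2];print(k,len(P),d@ax,d@ay,r[0][2]-CY,r[1])
x,y,z=spot(4);th=CY+np.pi/2
plan([(x,y,.2,th,.2),('hold',3,.2)])"
```

```text
1 2492 0.0007697552069255875 -0.0009369751415371856 -0.011301559763994468 0.0004120075394557117
2 3034 -0.011277808255229905 0.022497538719805955 0.5185314929960925 0.003934389111562528
3 5998 -0.00011354518344995684 -0.0010461178155249746 -0.006166540826602451 0.00042253646381602145
t 25.12 tcp [0.623  0.0032 0.1928] th 1.774 q [-0.04  0.21  1.77  0.01  1.18 -1.82] w 0.4 F [-1.  -0.8 -1.9]
[[-0.002,-0.007,-0.004,-0.01,0.01,0.01,0.2],[0,0,0,0,0,0,0.2],[0,0,0,0,0,0,0.2],[0,0,0,0,0,0,0.2]]
```

```bash
cat >> see.py <<'E'
def chk(k,W):
    s=spot(k);P=near((W,),s[:2],.06,s[2]-.01);d=P[:,:2]-s[:2];P=P[(np.abs(d@ay)<.029)&(P[:,2]<s[2]+.034)]
    if len(P)<60: print('spot',k,'few',len(P));return
    r=fit(P,reel_sdf,s[2],(CY,),s[:2]);d=r[0][:2]-s[:2]
    print('spot',k,len(P),'u,v',round(d@ax,4),round(d@ay,4),'dyaw',round(r[0][2]-CY,3),'res',round(r[1],4))
E
python3 -c "
from see import *
for k in(1,2,3): chk(k,W)"
```

```text
spot 1 2428 u,v 0.0007 -0.0013 dyaw -0.004 res 0.0004
spot 2 1953 u,v 0.0005 -0.0011 dyaw 0.007 res 0.0003
spot 3 5825 u,v -0.0001 -0.0009 dyaw -0.002 res 0.0004
```

Call:
jog_arm(increments=[[-0.003, 0, -0.003, -0.01, 0.01, 0.01, 0.2], [0, 0, 0, 0, 0, 0, 0.2], [0, 0.02, 0, 0, 0, 0, 0.2], [0, 0.02, 0, 0, 0, 0, 0.2], [0, 0, 0, 0, 0, 0, 0.2], [0, 0, 0, 0, 0, 0, 0.2]])

```text
time: 25.88
tool_pos: [0.6244, 0.0006, 0.1501]
tcp_rot: [-1.11, -1.348, 1.35]
wrist_force: [0.5, 0.4, -1.1]
width: 0.396
```

```bash
python3 -c "
from see import *
x,y,z=spot(4);th=CY+np.pi/2
plan([(x,y,.115,th,.2,.02),('hold',2,.2)])"
```

```text
t 25.88 tcp [6.244e-01 6.000e-04 1.501e-01] th 1.763 q [-0.04  0.24  1.81  0.    1.09 -1.8 ] w 0.396 F [ 0.5  0.4 -1.1]
[[0,0.018,-0.002,0,0,0,0.2],[0.001,0.017,-0.001,0,0,0,0.2],[0,0,0,0,0,0,0.2],[0,0,0,0,0,0,0.2]]
```

Call:
jog_arm(increments=[[0, 0.018, -0.002, 0, 0, 0, 0.2], [0, 0.017, -0.001, 0, 0, 0, 0.2], [0, 0, 0, 0, 0, 0, 0.2], [0, 0, 0, 0, 0, 0, 0.2]])

```text
time: 26.38
tool_pos: [0.6278, 0.0013, 0.1123]
tcp_rot: [-1.11, -1.348, 1.35]
wrist_force: [0.2, 0.1, -1.9]
width: 0.398
```

```bash
python3 -c "
from see import *
x,y,z=spot(4);th=CY+np.pi/2
plan([(x,y,.094,th,.2,.01),('hold',2,.2)])"
```

```text
t 26.38 tcp [0.6278 0.0013 0.1123] th 1.763 q [-0.04  0.29  1.83  0.    1.02 -1.8 ] w 0.398 F [ 0.2  0.1 -1.9]
[[0,0.009,0,0,0,0,0.2],[0.001,0.009,0,0,0,0,0.2],[0,0,0,0,0,0,0.2],[0,0,0,0,0,0,0.2]]
```

Call:
jog_arm(increments=[[0, 0.009, 0, 0, 0, 0, 0.2], [0, 0.009, 0, 0, 0, 0, 0.2], [0, 0, 0, 0, 0, 0, 0.2], [0, 0, 0, 0, 0, 0, 0.2]])

```text
time: 26.88
tool_pos: [0.6285, 0.0012, 0.0941]
tcp_rot: [-1.112, -1.349, 1.349]
wrist_force: [-0.1, -0.5, -0.9]
width: 0.398
```

Call:
jog_arm(increments=[[0, 0, 0, 0, 0, 0, 0.6], [0, 0, 0, 0, 0, 0, 0.6], [0, -0.03, 0, 0, 0, 0, 0.6], [0, -0.048, 0, 0, 0, 0, 0.6], [0, -0.03, 0, 0, 0, 0, 0.6], [0, 0, 0, 0, 0, 0, 0.6]])

```text
time: 27.62
tool_pos: [0.6296, 0.0012, 0.2072]
tcp_rot: [-1.114, -1.351, 1.348]
wrist_force: [0.8, 0.4, -0.0]
width: 0.604
```

```bash
python3 -c "
from plan import *
plan([(.4885,-.1343,.17,.222+np.pi/2,.75),('hold',2,.75)])"
```

```text
t 27.62 tcp [0.6296 0.0012 0.2072] th 1.763 q [-0.04  0.2   1.75  0.    1.19 -1.8 ] w 0.604 F [ 0.8  0.4 -0. ]
[[-0.027,0.009,0.041,0,-0.01,0,0.75],[-0.026,0.009,0.041,0,-0.01,0,0.75],[-0.025,0.009,0.042,0,0,0,0.75],[-0.026,0.01,0.042,0,-0.01,0,0.75],[0,0,0,0,0,0,0.75],[0,0,0,0,0,0,0.75]]
```

Call:
jog_arm(increments=[[-0.027, 0.005, 0.041, 0, -0.01, 0, 0.75], [-0.026, 0.009, 0.041, 0, -0.01, 0, 0.75], [-0.025, 0.009, 0.042, 0, 0, 0, 0.75], [-0.026, 0.01, 0.042, 0, -0.01, 0, 0.75], [0, 0, 0, 0, 0, 0, 0.75], [0, 0, 0, 0, 0, 0, 0.75]])

```text
time: 28.38
tool_pos: [0.4826, -0.1365, 0.1669]
tcp_rot: [-1.092, -1.373, 1.372]
wrist_force: [0.0, 0.2, 0.7]
width: 0.753
```

```bash
python3 wr.py; python3 -c "
from see import *
for k in (1,4): chk(k,W)
reelfit((.434,-.3866)); x=fit(near((W,),(.4607,-.2672),.07),drainer_sdf,0,(.4,.6),(.4607,-.2672));print(x)
plan([(.4885,-.1343,.16,.222+np.pi/2,.75),('hold',2,.75)])"
```

```text
spot 1 1349 u,v -0.0 0.0002 dyaw 0.014 res 0.0004
spot 4 560 u,v -0.0008 0.0144 dyaw -0.026 res 0.0004
reel [ 0.438  -0.3571 -0.1101] 0.0031
(array([ 0.46060416, -0.2656222 ,  0.51028859]), np.float64(0.0009502916627593143))
t 28.43 tcp [ 0.4824 -0.1363  0.1667] th 1.796 q [-0.33  0.    2.05  0.    1.09 -2.12] w 0.748 F [-0.3  0.9 -0.2]
[[0.001,0.007,-0.006,0,0,0,0.75],[0,0,0,0,0,0,0.75],[0,0,0,0,0,0,0.75]]
```

```bash
python3 -c "
from see import *
p=read_camera('scene');W1=cloud(p);q=read_camera('top');W2=cloud(q)
cv2.imwrite('pics/s2.png',np.hstack([cv2.resize(p['img'][150:290,180:330],None,fx=3,fy=3),cv2.resize(q['img'][120:210,200:310],(350,420))]))
for k in (1,2,3,4): chk(k,W1);chk(k,W2)
s=spot(4)
P=near((W1,W2,W),s[:2],.06,.101);d=P[:,:2]-s[:2];v=d@ay
m=P[:,2]>.12;print(np.c_[d[m]@ax,v[m],P[m,2]].round(3)[::8][:25], P[:,2].max())
"
```

```text
spot 1 405 u,v -0.0001 0.0001 dyaw -0.008 res 0.0012
spot 1 189 u,v -0.0008 0.0008 dyaw 0.003 res 0.0016
spot 2 174 u,v -0.0003 -0.0011 dyaw -0.018 res 0.0013
spot 2 241 u,v -0.0007 0.0001 dyaw 0.007 res 0.0014
spot 3 356 u,v -0.0009 -0.0006 dyaw -0.015 res 0.0012
spot 3 277 u,v -0.0009 0.0008 dyaw 0.015 res 0.0013
spot 4 396 u,v -0.0011 -0.0003 dyaw -0.008 res 0.0011
spot 4 294 u,v -0.0013 0.0005 dyaw -0.018 res 0.0013
[[-0.047  0.005  0.124]
 [-0.036  0.007  0.126]
 [-0.03   0.004  0.127]
 [-0.034 -0.016  0.123]
 [ 0.034 -0.007  0.125]
 [ 0.034 -0.01   0.122]
 [ 0.043  0.013  0.121]
 [ 0.042 -0.015  0.122]
 [ 0.04  -0.017  0.121]
 [ 0.038  0.01   0.12 ]
 [ 0.034  0.011  0.12 ]
 [-0.039  0.008  0.128]
 [-0.04   0.015  0.121]
 [-0.043  0.02   0.123]] 0.12842419240152192
```

View pics/s2.png

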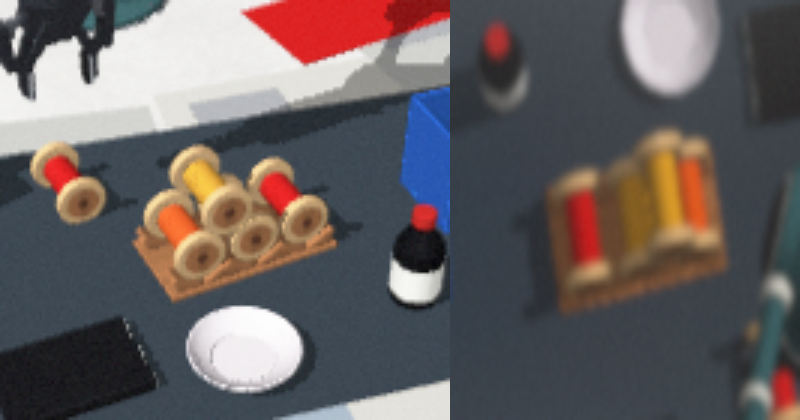

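Left half: three reels in the notches and the gold one saddled at about (212,190). Both fixed cameras put every placed reel within about 1 mm. Next is redE, which goes to spot 5.

Call:
jog_arm(increments=[[0.001, 0.007, -0.004, 0, 0, 0, 0.75], [0, 0, 0, 0, 0, 0, 0.75], [0, 0.028, 0, 0, 0, 0, 0.75], [0, 0.03, 0, 0, 0, 0, 0.75], [0, 0.03, 0.002, 0, 0, 0, 0.75], [0, 0.025, 0.003, 0, 0, 0, 0.75], [0, 0, 0, 0, 0, 0, 0.75], [0, 0, 0, 0, 0, 0, 0.75]])

```text
time: 29.52
tool_pos: [0.4888, -0.1329, 0.0463]
tcp_rot: [-1.094, -1.383, 1.377]
wrist_force: [0.2, 0.1, 0.0]
width: 0.75
```

```bash
python3 -c "
from see import *
plan([(.4885,-.1343,.026,.222+np.pi/2,.75),('hold',1,.75)])"
```

```text
t 29.52 tcp [ 0.4888 -0.1329  0.0463] th 1.804 q [-0.32  0.16  2.14  0.    0.84 -2.12] w 0.75 F [0.2 0.1 0. ]
[[-0.001,0.02,0.001,0.01,0.01,0,0.75],[0,0,0,0,0,0,0.75]]
```

Call:
jog_arm(increments=[[-0.001, 0.01, 0, 0, 0.01, 0, 0.75], [0, 0.009, 0, 0, 0, 0, 0.75], [0, 0, 0, 0, 0, 0, 0.75]])

```text
time: 29.9
tool_pos: [0.4916, -0.1345, 0.0287]
tcp_rot: [-1.105, -1.378, 1.369]
wrist_force: [-0.6, 0.4, -0.1]
width: 0.75
```

Call:
jog_arm(increments=[[0, 0, 0, 0, 0, 0, 0.2], [0, 0, 0, 0, 0, 0, 0.2], [0, 0, 0, 0, 0, 0, 0.2], [0, 0, 0, 0, 0, 0, 0.2], [0, -0.038, 0, 0, 0, 0, 0.2], [0, -0.05, 0, 0, 0, 0, 0.2], [0, -0.05, 0, 0, 0, 0, 0.2], [0, -0.04, 0, 0, 0, 0, 0.2], [0, 0, 0, 0, 0, 0, 0.2]])

```text
time: 31.02
tool_pos: [0.4877, -0.1337, 0.2097]
tcp_rot: [-1.1, -1.375, 1.369]
wrist_force: [0.4, -1.5, -2.3]
width: 0.399
```

```bash
python3 -c "
from see import *
x,y,z=spot(5);th=CY+np.pi/2
plan([(x,y,.215,th,.2),('hold',3,.2)])"
```

```text
t 31.02 tcp [ 0.4877 -0.1337  0.2097] th 1.793 q [-0.32 -0.04  2.    0.    1.17 -2.11] w 0.399 F [ 0.4 -1.5 -2.3]
[[0.033,-0.001,-0.034,0,0.01,0,0.2],[0.034,-0.001,-0.033,0,0,0,0.2],[0.034,-0.001,-0.033,0,0.01,0,0.2],[0.034,-0.001,-0.033,0,0,0,0.2],[0.034,-0.001,-0.033,0,0.01,0,0.2],[0,0,0,0,0,0,0.2],[0,0,0,0,0,0,0.2],[0,0,0,0,0,0,0.2]]
```

Call:
jog_arm(increments=[[0.033, -0.001, -0.034, 0, 0.01, 0, 0.2], [0.034, -0.001, -0.033, 0, 0, 0, 0.2], [0.034, -0.001, -0.033, 0, 0.01, 0, 0.2], [0.034, -0.001, -0.033, 0, 0, 0, 0.2], [0.034, -0.001, -0.033, 0, 0.01, 0, 0.2], [0, 0, 0, 0, 0, 0, 0.2], [0, 0, 0, 0, 0, 0, 0.2], [0, 0, 0, 0, 0, 0, 0.2]])

```text
time: 32.02
tool_pos: [0.6092, 0.0702, 0.1965]
tcp_rot: [-1.1, -1.332, 1.356]
wrist_force: [-0.0, 1.0, -1.7]
width: 0.395
```

```bash
python3 -c "
from see import *
x,y,z=spot(5);th=CY+np.pi/2;x+=.003;print(x,y)
plan([(x,y,.205,th,.2),('hold',3,.2)])"
```

```text
0.6174057043462401 0.06667457309513605
t 32.02 tcp [0.6092 0.0702 0.1965] th 1.759 q [ 0.07  0.19  1.78 -0.    1.19 -1.68] w 0.395 F [-0.   1.  -1.7]
[[-0.005,-0.009,-0.007,-0.02,-0.01,0,0.2],[0,0,0,0,0,0,0.2],[0,0,0,0,0,0,0.2],[0,0,0,0,0,0,0.2]]
```

Call:
jog_arm(increments=[[-0.004, 0, -0.006, -0.01, -0.01, 0, 0.2], [0, 0, 0, 0, 0, 0, 0.2], [0, 0.02, 0, 0, 0, 0, 0.2], [0, 0.02, 0, 0, 0, 0, 0.2], [0, 0, 0, 0, 0, 0, 0.2], [0, 0, 0, 0, 0, 0, 0.2]])

```text
time: 32.78
tool_pos: [0.6144, 0.0641, 0.1533]
tcp_rot: [-1.103, -1.344, 1.355]
wrist_force: [0.1, -0.6, -1.0]
width: 0.4
```

```bash
python3 -c "
from see import *
x,y,z=spot(5);th=CY+np.pi/2;x+=.003;print(x,y)
plan([(x,y,.115,th,.2,.02),('hold',3,.2)])"
```

```text
0.6174057043462401 0.06667457309513605
t 32.77 tcp [0.6144 0.0641 0.1533] th 1.766 q [ 0.06  0.23  1.82  0.    1.1  -1.7 ] w 0.4 F [ 0.1 -0.6 -1. ]
[[0.001,0.019,-0.002,0,0,0,0.2],[0.001,0.019,-0.002,-0.01,0,0,0.2],[0,0,0,0,0,0,0.2],[0,0,0,0,0,0,0.2],[0,0,0,0,0,0,0.2]]
```

Call:
jog_arm(increments=[[0.002, 0.019, -0.002, 0, 0, 0, 0.2], [0, 0.019, -0.002, 0, 0, 0, 0.2], [0, 0, 0, 0, 0, 0, 0.2], [0, 0, 0, 0, 0, 0, 0.2]])

```text
time: 33.28
tool_pos: [0.6181, 0.0672, 0.1128]
tcp_rot: [-1.103, -1.345, 1.355]
wrist_force: [0.3, -0.5, -1.7]
width: 0.401
```

```bash
python3 -c "
from see import *
x,y,z=spot(5);th=CY+np.pi/2;x+=.003;print(x,y)
plan([(x,y,.094,th,.2,.01),('hold',2,.2)])"
```

```text
0.6174057043462401 0.06667457309513605
t 33.27 tcp [0.6181 0.0672 0.1128] th 1.766 q [ 0.07  0.28  1.84  0.    1.03 -1.7 ] w 0.401 F [ 0.3 -0.5 -1.7]
[[0,0.009,0,0,0,0,0.2],[0,0.01,0.001,-0.01,0,0,0.2],[0,0,0,0,0,0,0.2],[0,0,0,0,0,0,0.2]]
```

Call:
jog_arm(increments=[[0, 0.009, 0, 0, 0, 0, 0.2], [0, 0.009, 0, 0, 0, 0, 0.2], [0, 0, 0, 0, 0, 0, 0.2], [0, 0, 0, 0, 0, 0, 0.2]])

```text
time: 33.78
tool_pos: [0.6192, 0.0672, 0.0951]
tcp_rot: [-1.106, -1.347, 1.354]
wrist_force: [0.3, -0.4, -2.0]
width: 0.401
```

Call:
jog_arm(increments=[[0, 0, 0, 0, 0, 0, 0.6], [0, 0, 0, 0, 0, 0, 0.6], [0, -0.03, 0, 0, 0, 0, 0.6], [0, -0.048, 0, 0, 0, 0, 0.6], [0, -0.045, 0, 0, 0, 0, 0.6], [0, 0, 0, 0, 0, 0, 0.6]])

```text
time: 34.52
tool_pos: [0.6206, 0.0674, 0.2232]
tcp_rot: [-1.107, -1.348, 1.353]
wrist_force: [1.1, 0.2, 0.1]
width: 0.601
```

```bash
python3 -c "
from plan import *
plan([(.4335,-.3866,.22,1.66,.75),('hold',3,.75)])"
```

```text
t 34.52 tcp [0.6206 0.0674 0.2232] th 1.766 q [ 0.07  0.19  1.74  0.    1.22 -1.7 ] w 0.601 F [1.1 0.2 0.1]
[[-0.045,0,0.03,0,0.01,0,0.75],[-0.046,0,0.03,0,0.01,0,0.75],[-0.046,0.001,0.029,0,0.01,0,0.75],[-0.046,0,0.029,0,0.01,0,0.75],[-0.047,0.001,0.028,0,0.01,0,0.75],[-0.047,0,0.028,0,0.01,0,0.75],[-0.047,0.001,0.027,0,0.02,0,0.75],[-0.048,0,0.027,0,0.01,0,0.75],[-0.048,0.001,0.026,0,0.02,0,0.75],[0,0,0,0,0,0,0.75]]
[[0,0,0,0,0,0,0.75],[0,0,0,0,0,0,0.75]]
```

Call:
jog_arm(increments=[[-0.045, 0, 0.03, 0, 0.01, 0, 0.75], [-0.046, 0, 0.03, 0, 0.01, 0, 0.75], [-0.046, 0.001, 0.029, 0, 0.01, 0, 0.75], [-0.046, 0, 0.029, 0, 0.01, 0, 0.75], [-0.047, 0.001, 0.028, 0, 0.01, 0, 0.75], [-0.047, 0, 0.028, 0, 0.01, 0, 0.75], [-0.047, 0.001, 0.027, 0, 0.02, 0, 0.75], [-0.048, 0, 0.027, 0, 0.01, 0, 0.75], [-0.048, 0.001, 0.026, 0, 0.02, 0, 0.75], [0, 0, 0, 0, 0, 0, 0.75]])

```text
time: 35.78
tool_pos: [0.4252, -0.3975, 0.2122]
tcp_rot: [-1.158, -1.267, 1.272]
wrist_force: [0.1, -0.4, -0.4]
width: 0.751
```

```bash
python3 wr.py; python3 -c "
from see import *
W1=cloud(read_camera('scene'))
for k in(1,2,3,4,5): chk(k,W1)
P=near((W,),(.4335,-.3866),.055);f=fit(P,reel_sdf,.03,(.1,),(.4335,-.3866));print(f,len(P))
x=fit(near((W,),(.4607,-.2672),.065),drainer_sdf,0,(.4,.6),(.4607,-.2672));print(x)
x=fit(near((W1,),(.4607,-.2672),.065),drainer_sdf,0,(.4,.6),(.4607,-.2672));print(x)
plan([(*f[0][:2],.2,1.66,.75),('hold',2,.75)])"
```

```text
spot 1 404 u,v -0.0003 -0.0 dyaw -0.013 res 0.0011
spot 2 185 u,v -0.0002 0.0009 dyaw -0.035 res 0.0015
spot 3 161 u,v -0.0005 -0.0002 dyaw -0.03 res 0.0012
spot 4 389 u,v -0.0011 -0.0004 dyaw -0.006 res 0.0013
spot 5 381 u,v 0.0013 -0.0003 dyaw 0.001 res 0.0013
(array([ 0.43299638, -0.38856271,  0.11552813]), np.float64(0.0005376459448046362)) 6040
(array([ 0.46126177, -0.2711839 ,  0.37964174]), np.float64(0.0008462471463677409))
(array([ 0.46286414, -0.26887374,  0.45258211]), np.float64(0.0012619534514496425))
t 35.88 tcp [ 0.4265 -0.3946  0.2121] th 1.659 q [-0.79  0.12  1.84 -0.    1.19 -2.45] w 0.752 F [-0.1  0.9  0.6]
[[0.005,0.012,-0.007,-0.01,0,0.01,0.75],[0,0,0,0,0,0,0.75],[0,0,0,0,0,0,0.75]]
```

Call:
jog_arm(increments=[[0.004, 0, -0.005, 0, 0, 0, 0.75], [0, 0, 0, 0, 0, 0, 0.75], [0, 0.04, 0, 0, 0, 0, 0.75], [0, 0.04, 0, 0, 0, 0, 0.75], [0, 0.03, 0, 0, 0, 0, 0.75], [0, 0.03, 0, 0, 0, 0, 0.75], [0, 0.02, 0, 0, 0, 0, 0.75], [0, 0, 0, 0, 0, 0, 0.75], [0, 0, 0, 0, 0, 0, 0.75]])

```text
time: 37.0
tool_pos: [0.4379, -0.3802, 0.0504]
tcp_rot: [-1.152, -1.285, 1.286]
wrist_force: [0.6, -0.3, -0.5]
width: 0.751
```

```bash
python3 -c "
from see import *
plan([(.433,-.3885,.026,1.67,.75),('hold',1,.75)])"
```

```text
t 37.0 tcp [ 0.4379 -0.3802  0.0504] th 1.676 q [-0.76  0.28  1.97 -0.    0.89 -2.43] w 0.751 F [ 0.6 -0.3 -0.5]
[[-0.008,0.024,0.006,0,0.01,0,0.75],[0,0,0,0,0,0,0.75]]
```

Call:
jog_arm(increments=[[-0.007, 0, 0.005, 0, 0, 0, 0.75], [0, 0.012, 0, 0, 0, 0, 0.75], [0, 0.011, 0, 0, 0, 0, 0.75], [0, 0, 0, 0, 0, 0, 0.75]])

```text
time: 37.5
tool_pos: [0.435, -0.3897, 0.0289]
tcp_rot: [-1.158, -1.286, 1.287]
wrist_force: [0.0, -0.5, 0.9]
width: 0.75
```

Call:
jog_arm(increments=[[0, 0, 0, 0, 0, 0, 0.2], [0, 0, 0, 0, 0, 0, 0.2], [0, 0, 0, 0, 0, 0, 0.2], [0, 0, 0, 0, 0, 0, 0.2], [0, -0.038, 0, 0, 0, 0, 0.2], [0, -0.055, 0, 0, 0, 0, 0.2], [0, -0.055, 0, 0, 0, 0, 0.2], [0, -0.05, 0, 0, 0, 0, 0.2], [0, -0.04, 0, 0, 0, 0, 0.2], [0, 0, 0, 0, 0, 0, 0.2]])

```text
time: 38.75
tool_pos: [0.4336, -0.3879, 0.2705]
tcp_rot: [-1.15, -1.285, 1.286]
wrist_force: [0.3, 0.3, -1.4]
width: 0.401
```

```bash
python3 -c "
from see import *
x,y,z=spot(6);th=CY+np.pi/2
plan([(x,y,.26,th,.2),('hold',3,.2)])"
```

```text
t 38.75 tcp [ 0.4336 -0.3879  0.2705] th 1.676 q [-0.77  0.08  1.77 -0.    1.3  -2.45] w 0.401 F [ 0.3  0.3 -1.4]
[[0.044,0.001,-0.026,0,-0.01,0,0.2],[0.044,0.001,-0.026,0,-0.01,0,0.2],[0.044,0.001,-0.026,0,-0.01,0,0.2],[0.044,0.001,-0.027,0,-0.01,0,0.2],[0.043,0.001,-0.027,0,-0.01,0,0.2],[0.043,0.002,-0.028,0,-0.01,0,0.2],[0.043,0.001,-0.028,0,-0.01,0,0.2],[0.043,0.002,-0.029,0,-0.01,0,0.2],[0.042,0.001,-0.029,0,-0.01,0.01,0.2],[0,0,0,0,0,0,0.2]]
[[0,0,0,0,0,0,0.2],[0,0,0,0,0,0,0.2]]
```

Call:
jog_arm(increments=[[0.044, 0.001, -0.026, 0, -0.01, 0, 0.2], [0.044, 0.001, -0.026, 0, -0.01, 0, 0.2], [0.044, 0.001, -0.026, 0, -0.01, 0, 0.2], [0.044, 0.001, -0.027, 0, -0.01, 0, 0.2], [0.043, 0.001, -0.027, 0, -0.01, 0, 0.2], [0.043, 0.002, -0.028, 0, -0.01, 0, 0.2], [0.043, 0.001, -0.028, 0, -0.01, 0, 0.2], [0.043, 0.001, -0.029, 0, -0.01, 0, 0.2], [0.042, 0, -0.029, 0, -0.01, 0, 0.2], [0, 0, 0, 0, 0, 0, 0.2]])

```text
time: 40.0
tool_pos: [0.6145, 0.0487, 0.2349]
tcp_rot: [-1.073, -1.33, 1.356]
wrist_force: [-0.8, -0.5, -2.6]
width: 0.4
```

Call:
jog_arm(increments=[[0, 0, 0, 0, 0, 0, 0.2], [0, 0, 0, 0, 0, 0, 0.2]])

```text
time: 40.25
tool_pos: [0.6122, 0.0477, 0.2311]
tcp_rot: [-1.068, -1.325, 1.36]
wrist_force: [0.0, -0.3, -1.9]
width: 0.399
```

```bash
python3 -c "
from see import *
x,y,z=spot(6);th=CY+np.pi/2;x+=.002
plan([(x,y,.25,th,.2),('hold',3,.2)])"
```

```text
t 40.25 tcp [0.6122 0.0477 0.2311] th 1.765 q [ 0.03  0.19  1.73  0.01  1.27 -1.74] w 0.399 F [ 0.  -0.3 -1.9]
[[-0.015,-0.02,-0.007,-0.04,0,0.02,0.2],[0,0,0,0,0,0,0.2],[0,0,0,0,0,0,0.2],[0,0,0,0,0,0,0.2]]
```

Call:
jog_arm(increments=[[-0.013, 0, -0.008, -0.04, 0, 0.02, 0.2], [0, 0, 0, 0, 0, 0, 0.2], [0, 0, 0, 0, 0, 0, 0.2]])

```text
time: 40.62
tool_pos: [0.6209, 0.0331, 0.2296]
tcp_rot: [-1.112, -1.345, 1.351]
wrist_force: [0.2, 0.9, -1.7]
width: 0.4
```

```bash
python3 -c "
from see import *
x,y,z=spot(6);th=CY+np.pi/2;x+=.002
plan([(x,y,.17,th,.2,.02),('hold',3,.2)])"
```

```text
t 40.62 tcp [0.6209 0.0331 0.2296] th 1.761 q [ 0.01  0.18  1.74 -0.    1.23 -1.75] w 0.4 F [ 0.2  0.9 -1.7]
[[0,0.02,-0.001,0,0,0,0.2],[0,0.02,-0.001,0,0,0,0.2],[0.001,0.02,0,0,0,0,0.2],[0,0,0,0,0,0,0.2],[0,0,0,0,0,0,0.2],[0,0,0,0,0,0,0.2]]
```

Call:
jog_arm(increments=[[0, 0.02, -0.001, 0, 0, 0, 0.2], [0, 0.02, -0.001, 0, 0, 0, 0.2], [0.001, 0.02, 0, 0, 0, 0, 0.2], [0, 0, 0, 0, 0, 0, 0.2], [0, 0, 0, 0, 0, 0, 0.2]])

```text
time: 41.25
tool_pos: [0.6208, 0.0345, 0.1629]
tcp_rot: [-1.108, -1.341, 1.352]
wrist_force: [-0.3, -0.2, -1.1]
width: 0.398
```

```bash
python3 -c "
from see import *
x,y,z=spot(6);th=CY+np.pi/2;x+=.002
plan([(x,y,.144,th,.2,.01),('hold',3,.2)])"
```

```text
t 41.25 tcp [0.6208 0.0345 0.1629] th 1.76 q [ 0.02  0.23  1.8  -0.    1.12 -1.74] w 0.398 F [-0.3 -0.2 -1.1]
[[0,0.009,-0.001,0,0,0,0.2],[-0.001,0.01,-0.001,-0.01,-0.01,0,0.2],[0,0,0,0,0,0,0.2],[0,0,0,0,0,0,0.2],[0,0,0,0,0,0,0.2]]
```

Call:
jog_arm(increments=[[0, 0.009, -0.001, 0, 0, 0, 0.2], [0, 0.009, -0.001, 0, 0, 0, 0.2], [0, 0, 0, 0, 0, 0, 0.2], [0, 0, 0, 0, 0, 0, 0.2]])

```text
time: 41.75
tool_pos: [0.6241, 0.035, 0.1453]
tcp_rot: [-1.111, -1.344, 1.351]
wrist_force: [-0.3, -0.5, -1.8]
width: 0.4
```

Call:
jog_arm(increments=[[0, 0, 0, 0, 0, 0, 0.6], [0, 0, 0, 0, 0, 0, 0.6], [0, -0.03, 0, 0, 0, 0, 0.6], [0, -0.048, 0, 0, 0, 0, 0.6], [0, -0.05, 0, 0, 0, 0, 0.6], [0, -0.02, 0, 0, 0, 0, 0.6], [0, 0, 0, 0, 0, 0, 0.6]])

```text
time: 42.62
tool_pos: [0.6258, 0.0352, 0.3012]
tcp_rot: [-1.115, -1.347, 1.348]
wrist_force: [0.2, 0.5, 0.3]
width: 0.598
```

```bash
python3 -c "
from plan import *
plan([(.5,-.22,.3,1.3,.75),('hold',2,.75)])"
```

```text
t 42.62 tcp [0.6258 0.0352 0.3012] th 1.761 q [ 0.02  0.14  1.64 -0.    1.35 -1.74] w 0.598 F [0.2 0.5 0.3]
[[-0.038,0,0.029,0,0.08,0,0.75],[-0.04,0,0.025,0,0.08,0,0.75],[-0.042,0,0.022,0,0.08,0,0.75],[-0.043,0,0.019,0,0.07,0,0.75],[-0.045,0.001,0.016,0,0.08,0,0.75],[-0.046,0,0.012,0,0.07,0,0.75],[0,0,0,0,0,0,0.75],[0,0,0,0,0,0,0.75]]
```

Call:
jog_arm(increments=[[-0.038, 0, 0.029, 0, 0.08, 0, 0.75], [-0.04, 0, 0.025, 0, 0.08, 0, 0.75], [-0.042, 0, 0.022, 0, 0.08, 0, 0.75], [-0.043, 0, 0.019, 0, 0.07, 0, 0.75], [-0.045, 0.001, 0.016, 0, 0.08, 0, 0.75], [-0.046, 0, 0.012, 0, 0.07, 0, 0.75], [0, 0, 0, 0, 0, 0, 0.75], [0, 0, 0, 0, 0, 0, 0.75]])

```text
time: 43.62
tool_pos: [0.4915, -0.2246, 0.2895]
tcp_rot: [-1.321, -0.992, 1.002]
wrist_force: [0.3, 0.6, 0.1]
width: 0.749
```

```bash
python3 wr.py w3.png; python3 -c "
from see import *
W1=cloud(read_camera('scene'));W2=cloud(read_camera('top'))
for k in(1,2,3,4,5,6): chk(k,W1)
chk(6,W2)
for A in(W,W1):
  P=near((A,),(.4607,-.2672),.075)
  x=fit(P,drainer_sdf,0,(.2,.45,.7),(.4607,-.2672));print(x,len(P))
  Q=P[P[:,2]>.115];print(len(Q),Q.mean(0),Q.min(0),Q.max(0));c=Q[:,:2]-Q[:,:2].mean(0);print(np.linalg.svd(c,full_matrices=False)[2])
s=readout.read_state();print(s['tool_pos'],s['q'])"
```

```text
spot 1 404 u,v -0.0005 -0.0001 dyaw -0.011 res 0.0013
spot 2 177 u,v -0.0002 0.0006 dyaw -0.021 res 0.0011
spot 3 151 u,v -0.0007 -0.0019 dyaw 0.019 res 0.0014
spot 4 411 u,v -0.0011 0.0001 dyaw -0.001 res 0.0013
spot 5 171 u,v 0.0011 -0.001 dyaw -0.048 res 0.0015
spot 6 401 u,v 0.0007 -0.0005 dyaw -0.005 res 0.0012
spot 6 311 u,v 0.0005 0.0009 dyaw -0.008 res 0.0012
(array([ 0.46235111, -0.26449979,  0.56519906]), np.float64(0.003174602291479926)) 6597
714 [ 0.43604128 -0.27798314  0.1430252 ] [ 0.4240251  -0.29893351  0.11513685] [ 0.44921628 -0.26132776  0.148433  ]
[[ 0.45171702 -0.89216127]
 [ 0.89216127  0.45171702]]
(array([ 0.46364032, -0.26885028,  0.46075148]), np.float64(0.0016521040336213754)) 1039
106 [ 0.43979572 -0.28001691  0.13359061] [ 0.4226137  -0.29885319  0.11541938] [ 0.45260515 -0.26110057  0.15072357]
[[ 0.42230418 -0.90645418]
 [-0.90645418 -0.42230418]]
[ 0.4921632  -0.22392706  0.2900311 ] [-0.47170347 -0.01001211  1.82829917 -0.00225731  1.33322156 -1.76089984]
```

View pics/w3.png

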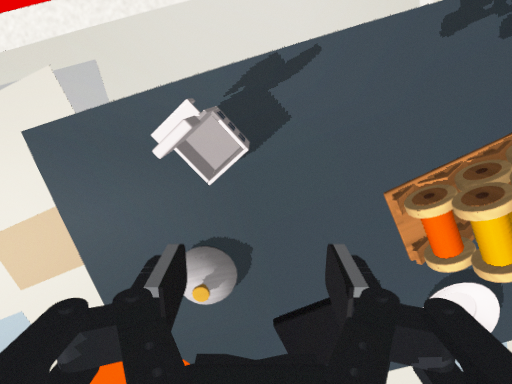

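Wrist view: drainer basket at (212,145), tab at (175,130), lip at its upper left, bell at (207,280). All six spots check out within 2 mm. Next is the drainer.

```bash
python3 -c "
from see import *
plan([(.4368,-.2788,.2,.465,.6),('hold',3,.6)])"
```

```text
t 43.77 tcp [ 0.4922 -0.2239  0.29  ] th 1.29 q [-0.47 -0.01  1.83 -0.    1.33 -1.76] w 0.747 F [-0.7  0.4 -0.7]
[[-0.014,0.018,0.007,0,0.16,0,0.6],[-0.015,0.018,0.005,0,0.17,0,0.6],[-0.015,0.018,0.003,0,0.16,0,0.6],[-0.015,0.018,0,0,0.17,0,0.6],[-0.016,0.018,-0.002,-0.01,0.16,-0.01,0.6],[0,0,0,0,0,0,0.6],[0,0,0,0,0,0,0.6],[0,0,0,0,0,0,0.6]]
```

Call:
jog_arm(increments=[[-0.014, 0.018, 0.007, 0, 0.16, 0, 0.6], [-0.015, 0.018, 0.005, 0, 0.17, 0, 0.6], [-0.015, 0.018, 0.003, 0, 0.16, 0, 0.6], [-0.015, 0.018, 0, 0, 0.17, 0, 0.6], [-0.016, 0.016, -0.002, 0, 0.16, 0, 0.6], [0, 0, 0, 0, 0, 0, 0.6], [0, 0, 0, 0, 0, 0, 0.6], [0, 0, 0, 0, 0, 0, 0.6]])

```text
time: 44.78
tool_pos: [0.4423, -0.2729, 0.2022]
tcp_rot: [-1.537, -0.362, 0.367]
wrist_force: [-0.3, 0.1, 0.3]
width: 0.599
```

```bash
python3 -c "
from see import *
p=read_camera('top');W2=cloud(p);Ws=cloud(read_camera('scene'))
P=near((Ws,),(.4607,-.2672),.075);P=P[P[:,2]<.15];print(fit(P,drainer_sdf,0,(.45,),(.4607,-.2672)))
plan([(.4368,-.2788,.19,.465,.6),('hold',3,.6)])"
```

```text
(array([ 0.46387651, -0.26892138,  0.44405366]), np.float64(0.001555221623001664))
t 44.88 tcp [ 0.4423 -0.2731  0.2023] th 0.464 q [-0.6   0.    1.98 -0.    1.16 -1.06] w 0.6 F [0.1 0.6 0.8]
[[-0.007,0.012,-0.003,0,0,0,0.6],[0,0,0,0,0,0,0.6],[0,0,0,0,0,0,0.6],[0,0,0,0,0,0,0.6]]
```

Call:
jog_arm(increments=[[-0.006, 0, -0.003, 0, 0, 0, 0.6], [0, 0, 0, 0, 0, 0, 0.6], [0, 0, 0, 0, 0, 0, 0.6]])

```text
time: 45.25
tool_pos: [0.4387, -0.279, 0.2032]
tcp_rot: [-1.538, -0.363, 0.367]
wrist_force: [0.4, -0.6, 0.2]
width: 0.602
```

```bash
python3 wr.py w4.png; python3 -c "
from see import *
P=W.reshape(-1,3);P=P[np.isfinite(P[:,0])];P=P[(np.hypot(P[:,0]-.437,P[:,1]+.279)<.03)&(P[:,2]>.1)&(P[:,2]<.155)]
print(len(P),P.min(0),P.max(0),P.mean(0)) if len(P) else 0
plan([(.4368,-.2788,.122,.465,.6,.02),('hold',2,.6)])"
```

```text
2247 [ 0.40911603 -0.30884889  0.10000176] [ 0.44880982 -0.25368832  0.14809135] [ 0.4298394  -0.2791965   0.12369442]
t 45.3 tcp [ 0.4386 -0.279   0.2032] th 0.466 q [-0.61  0.    1.98 -0.    1.16 -1.08] w 0.605 F [ 0.4 -0.2  0.7]
[[0,0.016,0,0,0,0,0.6],[0,0.016,0,0,0,0,0.6],[0,0.016,0,0,0,0,0.6],[-0.001,0.017,0,0,0,0,0.6],[0,0.016,0.001,0,0,0,0.6],[0,0,0,0,0,0,0.6],[0,0,0,0,0,0,0.6]]
```

View pics/w4.png

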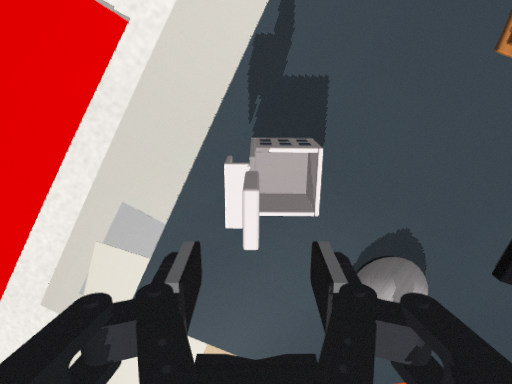

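Wrist view: tab (252,210) stands straight and centred between the fingers (190 to 325). Descend.

Call:
jog_arm(increments=[[0, 0.016, 0, 0, 0, 0, 0.6], [0, 0.016, 0, 0, 0, 0, 0.6], [0, 0.016, 0, 0, 0, 0, 0.6], [0, 0.016, 0, 0, 0, 0, 0.6], [0, 0.014, 0, 0, 0, 0, 0.6], [0, 0, 0, 0, 0, 0, 0.6], [0, 0, 0, 0, 0, 0, 0.6]])

```text
time: 46.18
tool_pos: [0.4369, -0.2779, 0.1173]
tcp_rot: [-1.535, -0.361, 0.369]
wrist_force: [0.4, -0.4, -0.6]
width: 0.601
```

```bash
python3 -c "
from see import *
plan([(.4368,-.2788,.122,.465,.6,.02),('hold',2,.6)])"
```

```text
t 46.17 tcp [ 0.4369 -0.2779  0.1173] th 0.466 q [-0.61  0.09  2.06 -0.    1.   -1.08] w 0.601 F [ 0.4 -0.4 -0.6]
[[-0.001,-0.005,-0.001,-0.01,0,0,0.6],[0,0,0,0,0,0,0.6],[0,0,0,0,0,0,0.6]]
```

Call:
jog_arm(increments=[[0, -0.006, 0, 0, 0, 0, 0.6], [0, 0, 0, 0, 0, 0, 0.3], [0, 0, 0, 0, 0, 0, 0], [0, 0, 0, 0, 0, 0, 0], [0, 0, 0, 0, 0, 0, 0], [0, 0, 0, 0, 0, 0, 0], [0, 0, 0, 0, 0, 0, 0]])

```text
time: 47.05
tool_pos: [0.4378, -0.2785, 0.1254]
tcp_rot: [-1.537, -0.363, 0.368]
wrist_force: [0.4, 0.7, -1.2]
width: 0.111
```

Call:
jog_arm(increments=[[0, -0.03, 0, 0, 0, 0, 0], [0, -0.045, 0, 0, 0, 0, 0], [0, -0.05, 0, 0, 0, 0, 0], [0, -0.05, 0, 0, 0, 0, 0], [0, -0.01, 0, 0, 0, 0, 0], [0, 0, 0, 0, 0, 0, 0]])

```text
time: 47.8
tool_pos: [0.437, -0.2778, 0.3122]
tcp_rot: [-1.532, -0.359, 0.371]
wrist_force: [0.1, -0.2, -1.7]
width: 0.106
```

```bash
python3 wr.py w5.png; python3 -c "
from see import *
plan([(.5,0,.3,.1,0)])
plan([('hold',1,0)])"
```

```text
t 47.85 tcp [ 0.4369 -0.2777  0.3117] th 0.466 q [-0.61 -0.06  1.84 -0.    1.38 -1.08] w 0.101 F [-0.1 -0.4 -1.3]
[[0.03,0.002,0.037,0,0.06,0,0],[0.028,0.002,0.038,0,0.06,0,0],[0.026,0.002,0.04,0,0.06,0,0],[0.023,0.002,0.041,0,0.06,0,0],[0.021,0.002,0.043,0,0.06,0,0],[0.018,0.003,0.044,-0.01,0.07,-0.01,0]]
t 47.85 tcp [ 0.4369 -0.2777  0.3117] th 0.466 q [-0.61 -0.06  1.84 -0.    1.38 -1.08] w 0.101 F [-0.1 -0.4 -1.3]
[[0,0,0,0,0,0,0]]
```

View pics/w5.png

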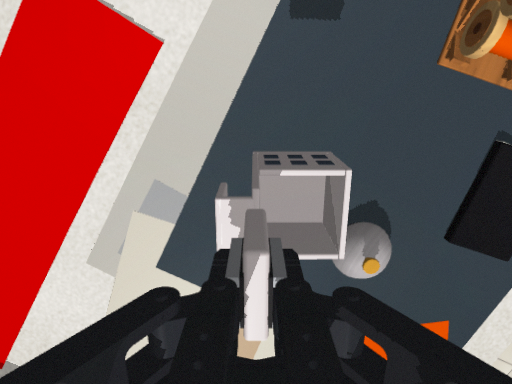

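Wrist view: tab gripped squarely (257,260), drainer upright. Carry it toward the pot and measure the pot from close by.

```bash
python3 -c "
from see import *
plan([(.46,-.02,.315,.28,0,.06),(.5,.27,.315,.093,0,.06),('hold',2,0)])"
```

```text
t 47.85 tcp [ 0.4369 -0.2777  0.3117] th 0.466 q [-0.61 -0.06  1.84 -0.    1.38 -1.08] w 0.101 F [-0.1 -0.4 -1.3]
[[0.027,0,0.044,0,0.04,0,0],[0.026,-0.001,0.045,0,0.04,0,0],[0.024,0,0.046,0,0.04,0,0],[0.022,-0.001,0.047,0,0.03,0,0],[0.02,0,0.047,-0.01,0.04,-0.01,0],[0.023,0,0.054,0,0.04,0,0],[0.021,0,0.055,0,0.04,0,0],[0.019,0,0.055,0,0.03,0,0],[0.018,0,0.056,0,0.04,0,0],[0.015,0,0.056,0,0.03,0,0]]
[[0,0,0,0,0,0,0],[0,0,0,0,0,0,0]]
```

Call:
jog_arm(increments=[[0.027, 0, 0.044, 0, 0.04, 0, 0], [0.026, -0.001, 0.045, 0, 0.04, 0, 0], [0.024, 0, 0.046, 0, 0.04, 0, 0], [0.022, -0.001, 0.047, 0, 0.03, 0, 0], [0.02, 0, 0.047, 0, 0.04, 0, 0], [0.023, 0, 0.054, 0, 0.04, 0, 0], [0.021, 0, 0.055, 0, 0.04, 0, 0], [0.019, 0, 0.055, 0, 0.03, 0, 0], [0.018, 0, 0.056, 0, 0.04, 0, 0], [0.015, 0, 0.04, 0, 0.03, 0, 0]])

```text
time: 49.1
tool_pos: [0.4964, 0.2661, 0.2881]
tcp_rot: [-1.562, -0.021, 0.097]
wrist_force: [0.5, -0.4, -1.0]
width: 0.108
```

Call:
jog_arm(increments=[[0, 0, 0, 0, 0, 0, 0], [0, 0, 0, 0, 0, 0, 0]])

```text
time: 49.35
tool_pos: [0.4941, 0.2677, 0.2821]
tcp_rot: [-1.566, -0.017, 0.108]
wrist_force: [0.4, 0.8, -1.4]
width: 0.106
```

```bash
cat > pot.py <<'E'
from see import *
p=read_camera('wrist');cv2.imwrite('pics/w6.png',p['img']);A=cloud(p).reshape(-1,3)
p2=read_camera('top');B=cloud(p2).reshape(-1,3);C3=cloud(read_camera('scene')).reshape(-1,3)
for nm,P in(('wrist',A),('top',B),('scene',C3)):
    P=P[np.isfinite(P[:,0])];Q=P[(np.hypot(P[:,0]-.605,P[:,1]-.343)<.115)&(P[:,2]>.123)&(P[:,2]<.137)]
    # rim band only: rectangle frame 2D
    def f(x):
        c,s=np.cos(x[2]),np.sin(x[2]);d=Q[:,:2]-x[:2];u=np.abs(c*d[:,0]+s*d[:,1]);v=np.abs(-s*d[:,0]+c*d[:,1])
        o=np.maximum(u-.055,v-.08);i=np.maximum(u-.049,v-.074)
        return np.maximum(o,0)+np.maximum(-i,0)
    r=least_squares(f,[.605,.343,.093],loss='soft_l1',f_scale=.002);print(nm,len(Q),r.x.round(4),np.abs(f(r.x)).mean())
s=readout.read_state();print(s['tool_pos'],s['q'].round(2),s['width'])
E
python3 pot.py
```

```text
wrist 4570 [0.6069 0.3498 0.0956] 1.397787207762367e-05
top 12 [0.6041 0.3425 0.057 ] 1.4662942770798705e-06
scene 313 [0.608  0.3485 0.0956] 0.0003016599159256705
[0.4947377  0.26704845 0.28348477] [0.44 0.06 1.77 0.03 1.36 0.35] 0.10808202597450794
```

View pics/w6.png

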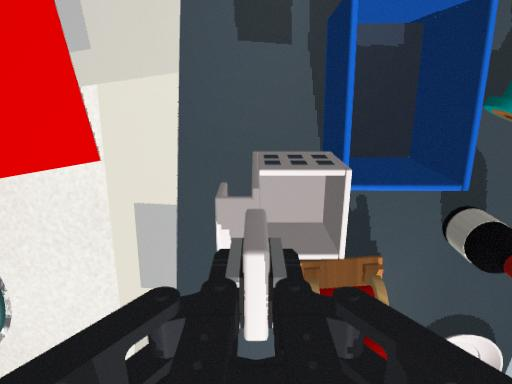

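Wrist view: held drainer (300,200); pot at the upper right with its near (-x) wall running along column ~340 and its -y wall at row ~185. Wrist and scene rim fits agree on (0.607, 0.349, 0.096).

```bash
python3 -c "
from see import *
plan([(.495,.268,.31,.0956,0,.03),(.5641,.3457,.31,.0956,0,.05),('hold',2,0)])"
```

```text
t 49.5 tcp [0.4947 0.267  0.2835] th 0.078 q [0.44 0.06 1.77 0.03 1.36 0.35] w 0.108 F [-0.4  0.2 -1.8]
[[-0.001,-0.026,0.001,-0.01,-0.02,-0.05,0],[0.025,0,0.024,0,0,0,0],[0.026,-0.001,0.023,0,0,0,0],[0.025,0,0.024,0,0,0,0],[0,0,0,0,0,0,0],[0,0,0,0,0,0,0]]
```

Call:
jog_arm(increments=[[0, -0.026, 0, -0.01, -0.02, -0.05, 0], [0.025, 0, 0.024, 0, 0, 0, 0], [0.026, 0, 0.023, 0, 0, 0, 0], [0.022, 0, 0.022, 0, 0, 0, 0], [0, 0, 0, 0, 0, 0, 0], [0, 0, 0, 0, 0, 0, 0], [0, 0, 0, 0, 0, 0, 0]])

```text
time: 50.38
tool_pos: [0.5661, 0.3396, 0.3268]
tcp_rot: [-1.567, -0.091, 0.058]
wrist_force: [-0.3, -0.6, -0.0]
width: 0.108
```

```bash
python3 pot.py; python3 -c "
from see import *
plan([(.5641,.3457,.3,.0956,0,.05),('hold',2,0)])"
```

```text
wrist 2026 [0.6073 0.3495 0.0919] 2.069474883536067e-06
top 141 [0.6057 0.3476 0.0923] 5.0347440418529646e-05
scene 320 [0.6083 0.3485 0.0957] 0.00026294714182139255
[0.5661038  0.33976395 0.32615485] [ 0.51  0.19  1.55 -0.01  1.39  0.41] 0.10737227635273436
t 50.52 tcp [0.5661 0.3398 0.3262] th 0.095 q [ 0.51  0.19  1.55 -0.01  1.39  0.41] w 0.107 F [-0.  -0.4 -1.9]
[[-0.002,0.026,0.006,0,0,0.02,0],[0,0,0,0,0,0,0],[0,0,0,0,0,0,0]]
```

```bash
python3 -c "
from see import *
A=cloud(read_camera('wrist')).reshape(-1,3);A=A[np.isfinite(A[:,0])]
Q=A[(np.hypot(A[:,0]-.594,A[:,1]-.3425)<.07)&(A[:,2]>.19)&(A[:,2]<.302)]
for z in(.196,.2007,.206): print(z,len(Q),fit(Q,drainer_sdf,z,(.09,),(.594,.3425)))
u=(Q[:,:2]-[.5661,.3398])@[np.cos(.095),np.sin(.095)]
print(np.percentile(u,[.5,5,95,99.5]),Q[:,2].min())
"
```

```text
0.196 10232 (array([0.59149082, 0.34425179, 0.07320398]), np.float64(0.0023808696530780724))
0.2007 10232 (array([0.59379412, 0.34391604, 0.09177303]), np.float64(0.0006755876164863395))
0.206 10232 (array([0.5939711 , 0.34361274, 0.10173615]), np.float64(0.00041027405724798106))
[-0.01840563 -0.01461329  0.05659195  0.05928009] 0.2038008624953827
```

Call:
jog_arm(increments=[[-0.002, 0.02, 0.004, 0, 0, 0.02, 0], [0, 0, 0, 0, 0, 0, 0], [0, 0.02, 0, 0, 0, 0, 0], [0, 0, 0, 0, 0, 0, 0], [0, 0, 0, 0, 0, 0, 0]])

```text
time: 51.2
tool_pos: [0.5629, 0.3433, 0.2804]
tcp_rot: [-1.57, -0.07, 0.078]
wrist_force: [-0.7, -0.0, -1.2]
width: 0.107
```

```bash
python3 -c "
from see import *
plan([(.5643,.344,.27,.0935,0,.02),('hold',2,0)])"
```

```text
t 51.2 tcp [0.5629 0.3433 0.2804] th 0.095 q [0.51 0.22 1.59 0.   1.33 0.41] w 0.107 F [-0.7 -0.  -1.2]
[[0.002,0.01,0.001,0,0,-0.01,0],[0,0,0,0,0,0,0],[0,0,0,0,0,0,0]]
```

Call:
jog_arm(increments=[[0.001, 0.01, 0.001, 0, 0, 0, 0], [0, 0.01, 0, 0, 0, 0, 0], [0, 0, 0, 0, 0, 0, 0], [0, 0, 0, 0, 0, 0, 0]])

```text
time: 51.7
tool_pos: [0.564, 0.3446, 0.2595]
tcp_rot: [-1.57, -0.071, 0.078]
wrist_force: [-0.3, -0.2, -1.2]
width: 0.107
```

```bash
python3 -c "
from see import *
plan([(.5643,.344,.23,.0935,0,.01),('hold',2,0)])"
```

```text
t 51.7 tcp [0.564  0.3446 0.2595] th 0.095 q [0.51 0.23 1.62 0.   1.3  0.41] w 0.107 F [-0.3 -0.2 -1.2]
[[0,0.01,0,0,0,0,0],[0,0.01,0,0,0,0,0],[0,0.01,-0.001,0,0,0,0],[0,0,0,0,0,0,0],[0,0,0,0,0,0,0]]
```

Call:
jog_arm(increments=[[0, 0.01, 0, 0, 0, 0, 0], [0, 0.01, 0, 0, 0, 0, 0], [0, 0.01, 0, 0, 0, 0, 0], [0, 0.01, 0, 0, 0, 0, 0], [0, 0.01, 0, 0, 0, 0, 0], [0, 0, 0, 0, 0, 0, 0], [0, 0, 0, 0, 0, 0, 0]])

```text
time: 52.58
tool_pos: [0.5636, 0.3444, 0.2055]
tcp_rot: [-1.57, -0.07, 0.078]
wrist_force: [-0.1, -0.7, -0.9]
width: 0.102
```

```bash
python3 -c "
from see import *
A=cloud(read_camera('wrist')).reshape(-1,3);A=A[np.isfinite(A[:,0])]
s=readout.read_state();t=s['tool_pos'];z=t[2]-.122
c=t[:2]+[.0275,.004]
Q=A[(np.hypot(A[:,0]-c[0],A[:,1]-c[1])<.07)&(A[:,2]>.137)&(A[:,2]<z+.102)]
f,e=fit(Q,drainer_sdf,z,(.09,),c);print(f,e);d=f[:2]-[.607,.349];px=np.array([np.cos(.0935),np.sin(.0935)]);print('pot xy',d@px,d@[-px[1],px[0]])
plan([(.5643,.344,.19,.0935,0,.01),('hold',2,0)])"
```

```text
[0.59062243 0.34648096 0.10150428] 0.0008748102479694316
pot xy -0.016541218549104522 -0.0009789682897276433
t 52.62 tcp [0.5635 0.3444 0.2055] th 0.095 q [0.51 0.27 1.68 0.   1.2  0.41] w 0.107 F [-0.4  0.6 -0.9]
[[0,0.008,0,0,0,0,0],[0.001,0.007,0,0,0,-0.01,0],[0,0,0,0,0,0,0],[0,0,0,0,0,0,0]]
```

Call:
jog_arm(increments=[[0.001, 0.008, 0, 0, 0, 0, 0], [0, 0.008, 0, 0, 0, 0, 0], [0, 0.008, 0, 0, 0, 0, 0], [0, 0, 0, 0, 0, 0, 0], [0, 0, 0, 0, 0, 0, 0]])

```text
time: 53.25
tool_pos: [0.5648, 0.3446, 0.1803]
tcp_rot: [-1.57, -0.071, 0.078]
wrist_force: [-0.6, 0.2, -0.6]
width: 0.109
```

```bash
python3 -c "
from see import *
plan([(.5643,.344,.156,.0935,0,.01),('hold',2,0)])"
```

```text
t 53.25 tcp [0.5648 0.3446 0.1803] th 0.094 q [0.51 0.29 1.7  0.   1.16 0.41] w 0.109 F [-0.6  0.2 -0.6]
[[0,0.008,0,0,0,0,0],[0,0.008,0,0,0,0,0],[0,0.008,-0.001,0,0,0,0],[0,0,0,0,0,0,0],[0,0,0,0,0,0,0]]
```

Call:
jog_arm(increments=[[0, 0.008, 0, 0, 0, 0, 0], [0, 0.006, 0, 0, 0, 0, 0], [0, 0, 0, 0, 0, 0, 0]])

```text
time: 53.62
tool_pos: [0.5648, 0.3447, 0.1656]
tcp_rot: [-1.57, -0.071, 0.077]
wrist_force: [0.1, -0.5, -1.3]
width: 0.109
```

Call:
jog_arm(increments=[[0, 0.005, 0, 0, 0, 0, 0], [0, 0.003, 0, 0, 0, 0, 0], [0, 0, 0, 0, 0, 0, 0], [0, 0, 0, 0, 0, 0, 0]])

```text
time: 54.12
tool_pos: [0.5652, 0.3448, 0.1589]
tcp_rot: [-1.569, -0.072, 0.077]
wrist_force: [-0.4, 0.8, -1.0]
width: 0.106
```

Call:
jog_arm(increments=[[0, 0.003, 0, 0, 0, 0, 0], [0, 0, 0, 0, 0, 0, 0], [0, 0, 0, 0, 0, 0, 0]])

```text
time: 54.5
tool_pos: [0.5657, 0.3451, 0.1593]
tcp_rot: [-1.569, -0.073, 0.075]
wrist_force: [-0.4, 0.5, -1.1]
width: 0.106
```

```bash
python3 -c "
from see import *
p=read_camera('wrist');cv2.imwrite('pics/w7.png',p['img']);A=cloud(p).reshape(-1,3);A=A[np.isfinite(A[:,0])]
s=readout.read_state();t=s['tool_pos'];print(t,s['wrist_force'])
Q=A[(np.hypot(A[:,0]-t[0]-.005,A[:,1]-t[1])<.04)&(A[:,2]>.125)&(A[:,2]<.145)]
u=(Q[:,:2]-t[:2])@[.9956,.0935];h,e=np.histogram(Q[:,2],bins=np.arange(.125,.146,.002));print(h,e)
"
```

```text
[0.56566248 0.34506178 0.15917186] [-0.20541358 -0.42533162 -1.77691363]
[ 24  47 258  67 889 743  25  33  28  33] [0.125 0.127 0.129 0.131 0.133 0.135 0.137 0.139 0.141 0.143 0.145]
```

View pics/w7.png

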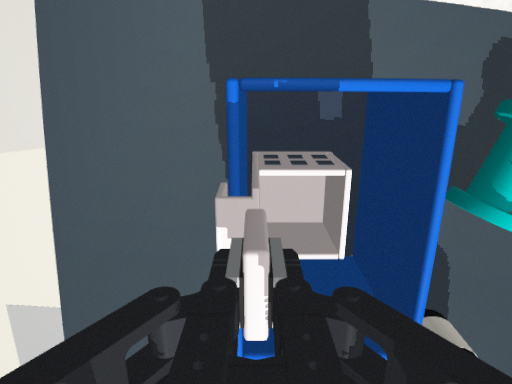

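Wrist view: the bridge (237,215) straddles the pot's near wall, the basket is inside the pot, and the bridge top measures ~0.135 m against 0.134 expected when hung. Release.

Call:
jog_arm(increments=[[0, 0, 0, 0, 0, 0, 0.2], [0, 0, 0, 0, 0, 0, 0.4], [0, 0, 0, 0, 0, 0, 0.5], [0, 0, 0, 0, 0, 0, 0.5], [0, -0.03, 0, 0, 0, 0, 0.5], [0, -0.04, 0, 0, 0, 0, 0.5], [0, -0.05, 0, 0, 0, 0, 0.5], [0, -0.03, 0, 0, 0, 0, 0.5], [0, 0, 0, 0, 0, 0, 0.5]])

```text
time: 55.68
tool_pos: [0.5655, 0.3447, 0.3112]
tcp_rot: [-1.57, -0.071, 0.078]
wrist_force: [-0.3, -0.6, 0.1]
width: 0.497
```

```bash
python3 -c "
from see import *
plan([(.45,.05,.32,1.0,.3,.06),(.55,-.25,.25,1.35,0,.06),('hold',2,0)])"
```

```text
t 55.67 tcp [0.5655 0.3447 0.3112] th 0.095 q [0.51 0.21 1.55 0.   1.39 0.41] w 0.497 F [-0.3 -0.6  0.1]
[[-0.024,-0.001,-0.047,0,-0.15,0,0.3],[-0.031,-0.001,-0.043,0,-0.15,0,0.3],[-0.037,-0.002,-0.038,0,-0.15,0,0.3],[-0.042,-0.001,-0.032,0,-0.15,0,0.3],[-0.046,-0.002,-0.026,0,-0.15,0,0.3],[-0.049,-0.001,-0.018,0,-0.16,0,0.3],[-0.033,0.012,-0.041,0,-0.06,0,0],[-0.036,0.012,-0.039,0,-0.06,0,0],[-0.038,0.011,-0.037,0,-0.06,0,0],[-0.04,0.012,-0.034,0,-0.06,0,0]]
[[-0.042,0.011,-0.032,0,-0.05,0,0],[-0.043,0.012,-0.03,0,-0.06,0,0],[0,0,0,0,0,0,0],[0,0,0,0,0,0,0]]
```

Call:
jog_arm(increments=[[-0.024, -0.001, -0.047, 0, -0.15, 0, 0.3], [-0.031, -0.001, -0.043, 0, -0.15, 0, 0.3], [-0.037, -0.002, -0.038, 0, -0.15, 0, 0.3], [-0.042, -0.001, -0.032, 0, -0.15, 0, 0.3], [-0.046, -0.002, -0.026, 0, -0.15, 0, 0.3], [-0.049, -0.001, -0.018, 0, -0.16, 0, 0.3], [-0.033, 0.008, -0.041, 0, -0.06, 0, 0], [-0.036, 0.008, -0.039, 0, -0.06, 0, 0], [-0.038, 0.008, -0.037, 0, -0.06, 0, 0], [-0.04, 0.012, -0.034, 0, -0.06, 0, 0]])

```text
time: 56.92
tool_pos: [0.5173, -0.1606, 0.2635]
tcp_rot: [-1.317, -0.981, 1.015]
wrist_force: [0.8, 0.7, 1.7]
width: -0.0
```

Call:
jog_arm(increments=[[-0.042, 0.008, -0.032, 0, -0.05, 0, 0], [-0.043, 0.008, -0.03, 0, -0.06, 0, 0], [0, 0, 0, 0, 0, 0, 0], [0, 0, 0, 0, 0, 0, 0]])

```text
time: 57.42
tool_pos: [0.5519, -0.2632, 0.2347]
tcp_rot: [-1.258, -1.056, 1.099]
wrist_force: [-0.1, 1.2, -0.3]
width: -0.001
```

```bash
cat > final.py <<'E'
from see import *
import sys
p=read_camera('scene');W1=cloud(p);q=read_camera('top');W2=cloud(q)
if len(sys.argv)>1: cv2.imwrite('pics/'+sys.argv[1],np.hstack([cv2.resize(p['img'][140:290,210:400],(500,395)),cv2.resize(q['img'][120:220,130:230],(300,395))]))
for k in range(1,7): chk(k,W1)
chk(6,W2)
P=near((W1,W2),(.59,.347),.075,.1)
d=P[:,:2]-[.607,.349];c,s=np.cos(.0935),np.sin(.0935);u=d@[c,s];v=d@[-s,c]
m=P[:,2]>.15;print('tab pts',m.sum(),'u',np.median(u[m]),'v',np.median(v[m]),'zmax',P[:,2].max())
print('lip pts',((u<-.056)&(P[:,2]>.1)).sum(),'u range',u[(u<-.052)].min() if (u<-.052).any() else None)
g=(np.array([p['img'] for p in [p]])[0].min(2)>110);Q=W1[g];Q=Q[np.isfinite(Q[:,0])&(np.hypot(Q[:,0]-.59,Q[:,1]-.347)<.08)&(Q[:,2]<.19)]
f,e=fit(Q,drainer_sdf,.034,(.09,),(.59,.347));d=f[:2]-[.607,.349];print('drainer pot xy',d@[c,s],d@[-s,c],'yaw',f[2]-.0935,'res',e,len(Q))
# bell
for W0 in(W1,W2):
    B=near((W0,),(.63,-.335),.04,.052);print('bell button',len(B),B.mean(0) if len(B) else '',B[:,2].max() if len(B) else '')
E
python3 final.py f1.png; python3 wr.py; python3 -c "
from see import *
B=near((W,),(.63,-.335),.04,.057);print(len(B),(B.min(0)+B.max(0))/2,B.max(0));print(fit(near((W,),(.63,-.335),.055,.003),bell_sdf,0,(0,),(.63,-.335)))
plan([('hold',1,0)])"
```

```text
spot 1 405 u,v -0.0003 0.0002 dyaw -0.001 res 0.0012
spot 2 173 u,v -0.0003 0.0002 dyaw 0.002 res 0.0014
spot 3 141 u,v -0.0008 -0.0041 dyaw -0.005 res 0.0015
spot 4 409 u,v -0.0014 0.0001 dyaw -0.009 res 0.0013
spot 5 175 u,v 0.0016 -0.002 dyaw -0.015 res 0.0013
spot 6 408 u,v 0.0009 -0.0004 dyaw -0.013 res 0.0011
spot 6 312 u,v 0.0007 0.0001 dyaw -0.01 res 0.0012
tab pts 145 u -0.03790817165353228 v -0.0023767312076661655 zmax 0.18842624210998382
lip pts 78 u range -0.06393352086020794
drainer pot xy -0.013314349225557336 -0.0009511770502526819 yaw 7.209913738902285e-05 res 0.779356026064606 1197
bell button 31 [ 0.63150626 -0.33524309  0.06137546] 0.0661816194435555
bell button 0  
345 [ 0.62953139 -0.33626158  0.06090829] [ 0.64034549 -0.3252876   0.06429244]
(array([ 0.62633321, -0.33623478,  3.30005836]), np.float64(0.002225746285202006))
t 57.58 tcp [ 0.5524 -0.2625  0.2362] th 1.401 q [-0.48  0.17  1.73 -0.01  1.27 -1.87] w 0.004 F [ 1.1 -0.3  0.3]
[[0,0,0,0,0,0,0]]
```

View pics/f1.png

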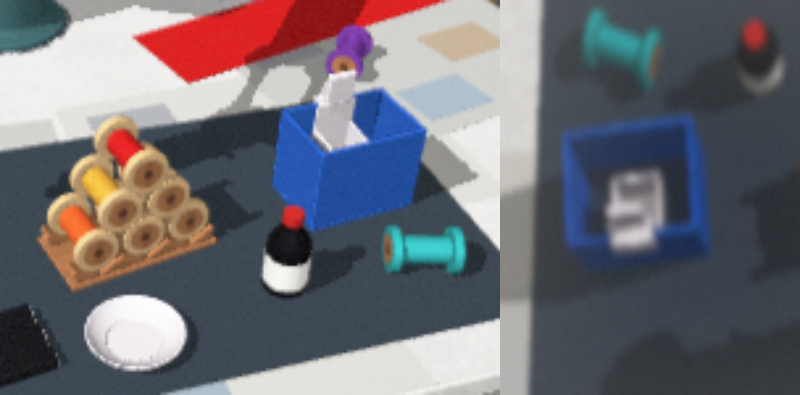

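Left: full pyramid; drainer tab (335,110) above the pot's near wall with the basket inside. Right: drainer inside the pot at (637,205), bridge over the near wall. I'll check its tilt before ringing.

```bash
python3 -c "
from see import *
c,s=np.cos(.0935),np.sin(.0935)
def uv(W0): 
    P=near((W0,),(.59,.347),.075,.136);d=P[:,:2]-[.607,.349];return d@[c,s],d@[-s,c],P[:,2]
for i in range(2):
    p=read_camera('scene');u,v,z=uv(cloud(p))
    m=(np.abs(v)<.018)&(z<.178)
    A=np.c_[z[m],v[m],np.ones(m.sum())];w=np.linalg.lstsq(A,u[m],rcond=None)[0];print('du/dz',w[0],m.sum(),'resid',np.std(A@w-u[m]),'z98',np.percentile(z,[90,98]))
    for a in np.arange(.136,.186,.008):
        k=(z>=a)&(z<a+.008); print(round(a,3),k.sum(),np.median(u[k]).round(4),np.median(v[k]).round(4),(v[k].min()).round(3),v[k].max().round(3))
plan([(.6305,-.336,.12,1.4,0,.05),('hold',2,0)])"
```

```text
du/dz 0.05273099899529973 85 resid 0.003106992188255699 z98 [0.17975337 0.18130411]
0.136 22 -0.0366 -0.0095 -0.024 0.018
0.144 22 -0.0368 -0.0071 -0.022 0.016
0.152 20 -0.0369 0.0021 -0.02 0.02
0.16 22 -0.0361 -0.003 -0.019 0.02
0.168 18 -0.0346 -0.0031 -0.02 0.016
0.176 24 -0.0362 -0.0 -0.021 0.018
  return _methods._mean(a, axis=axis, dtype=dtype,
  ret = ret.dtype.type(ret / rcount)
Traceback (most recent call last):
ValueError: zero-size array to reduction operation minimum which has no identity
```

```bash
python3 -c "
from see import *
plan([(.6303,-.336,.14,1.4,0,.05),('hold',2,0)])"
```

```text
t 57.62 tcp [ 0.5527 -0.2625  0.2368] th 1.401 q [-0.48  0.17  1.73 -0.01  1.27 -1.87] w -0.001 F [ 0.2 -0.1  0.9]
[[-0.02,0.031,-0.031,-0.01,0,0,0],[-0.02,0.032,-0.03,-0.01,0,0,0],[-0.019,0.032,-0.03,-0.01,0,0,0],[0,0,0,0,0,0,0],[0,0,0,0,0,0,0]]
```

Call:
jog_arm(increments=[[-0.02, 0.031, -0.031, -0.01, 0, 0, 0], [-0.02, 0.032, -0.03, -0.01, 0, 0, 0], [-0.019, 0.032, -0.03, -0.01, 0, 0, 0], [0, 0, 0, 0, 0, 0, 0], [0, 0, 0, 0, 0, 0, 0], [0, 0, 0, 0, 0, 0, 0]])

```text
time: 58.38
tool_pos: [0.6355, -0.3321, 0.1458]
tcp_rot: [-1.292, -1.091, 1.09]
wrist_force: [-0.3, 0.1, 1.1]
width: -0.001
```

```bash
python3 -c "
from see import *
plan([(.6303,-.336,.1,1.4,0,.02),('hold',2,0)])"
```

```text
t 58.38 tcp [ 0.6355 -0.3321  0.1458] th 1.408 q [-0.51  0.41  1.61 -0.    1.12 -1.92] w -0.001 F [-0.3  0.1  1.1]
[[-0.001,0.015,0.002,0,0,0,0],[-0.002,0.015,0.001,0,0,0,0],[-0.001,0.016,0.002,0.01,0.01,-0.01,0],[0,0,0,0,0,0,0],[0,0,0,0,0,0,0]]
```

Call:
jog_arm(increments=[[-0.005, 0, 0.005, 0, 0, 0, 0], [0, 0, 0, 0, 0, 0, 0], [0, 0.02, 0, 0, 0, 0, 0], [0, 0.02, 0, 0, 0, 0, 0], [0, 0, 0, 0, 0, 0, 0], [0, 0, 0, 0, 0, 0, 0]])

```text
time: 59.12
tool_pos: [0.6293, -0.3361, 0.1053]
tcp_rot: [-1.294, -1.092, 1.09]
wrist_force: [0.3, 0.3, 0.7]
width: -0.001
```

```bash
python3 -c "
from see import *
plan([(.6303,-.336,.084,1.4,0,.02),('hold',2,0)])"
```

```text
t 59.12 tcp [ 0.6293 -0.3361  0.1053] th 1.409 q [-0.52  0.43  1.65 -0.    1.05 -1.93] w -0.001 F [0.3 0.3 0.7]
[[0,0.011,0,0,0,0,0],[0,0.01,-0.001,0.01,0.01,-0.01,0],[0,0,0,0,0,0,0],[0,0,0,0,0,0,0]]
```

Call:
jog_arm(increments=[[0, 0.012, 0, 0, 0, 0, 0], [0, 0.012, 0, 0, 0, 0, 0], [0, 0, 0, 0, 0, 0, 0]])

```text
time: 59.5
tool_pos: [0.6296, -0.3363, 0.0796]
tcp_rot: [-1.294, -1.092, 1.09]
wrist_force: [-0.4, -0.2, 0.2]
width: 0.001
```

Call:
jog_arm(increments=[[0, 0.005, 0, 0, 0, 0, 0], [0, 0.004, 0, 0, 0, 0, 0], [0, 0, 0, 0, 0, 0, 0]])

```text
time: 59.88
tool_pos: [0.6305, -0.3368, 0.0717]
tcp_rot: [-1.295, -1.093, 1.09]
wrist_force: [-2.7, 1.4, 3.4]
width: 0.001
```

Call:
jog_arm(increments=[[0, 0.004, 0, 0, 0, 0, 0], [0, 0.003, 0, 0, 0, 0, 0], [0, 0, 0, 0, 0, 0, 0]])

```text
time: 60.25
tool_pos: [0.6307, -0.3369, 0.0689]
tcp_rot: [-1.296, -1.093, 1.09]
wrist_force: [-2.6, 1.0, 4.3]
width: 0.001
```

Call:
jog_arm(increments=[[0, 0.005, 0, 0, 0, 0, 0], [0, 0.005, 0, 0, 0, 0, 0], [0, 0, 0, 0, 0, 0, 0]])

```text
time: 60.62
tool_pos: [0.6313, -0.3372, 0.0696]
tcp_rot: [-1.297, -1.093, 1.091]
wrist_force: [-2.3, 1.7, 3.9]
width: -0.003
```

Call:
jog_arm(increments=[[0, 0.008, 0, 0, 0, 0, 0], [0, 0.01, 0, 0, 0, 0, 0], [0, 0.01, 0, 0, 0, 0, 0]])

```text
time: 61.0
tool_pos: [0.6326, -0.338, 0.0672]
tcp_rot: [-1.297, -1.094, 1.091]
wrist_force: [-21.5, 13.0, 49.3]
width: -0.002
```

```bash
python3 -c "
from see import *
s=readout.read_state();print(s['tool_pos'],s['wrist_force'])
p=read_camera('scene');s=readout.read_state();print(s['tool_pos'],s['wrist_force'])"
```

```text
[ 0.63256174 -0.33798505  0.06721009] [-21.49412975  12.98520744  49.26391917]
[ 0.63258483 -0.33799697  0.06727033] [-21.15272362  13.08791481  48.15312471]
```

Hard stop reached. Retract, then check everything again.

Call:
jog_arm(increments=[[0, -0.01, 0, 0, 0, 0, 0], [0, -0.03, 0, 0, 0, 0, 0], [0, -0.05, 0, 0, 0, 0, 0], [0, -0.05, 0, 0, 0, 0, 0], [0, -0.03, 0.02, 0, 0, 0, 0], [0, 0, 0.04, 0, 0, 0, 0], [0, 0, 0.04, 0, 0, 0, 0], [0, 0, 0, 0, 0, 0, 0], [0, 0, 0, 0, 0, 0, 0]])

```text
time: 62.18
tool_pos: [0.5316, -0.3207, 0.2425]
tcp_rot: [-1.306, -1.098, 1.091]
wrist_force: [-0.9, -0.1, -0.3]
width: -0.002
```

```bash
python3 final.py f2.png; python3 -c "
from see import *
u0=cloud(read_camera('scene'));P=near((u0,),(.59,.347),.075,.136);print('tab z',np.percentile(P[:,2],[90,98]))
A=cloud(read_camera('wrist'));B=near((A,),(.63,-.335),.04,.055);print('bell top wrist',len(B),B[:,2].max() if len(B) else '')
s=readout.read_state();print(s['time'],s['tool_pos'],s['wrist_force'],abs(s['joint_vel']).max())"
```

```text
spot 1 400 u,v -0.0003 -0.0 dyaw -0.007 res 0.0015
spot 2 173 u,v -0.0005 0.0 dyaw 0.007 res 0.0012
spot 3 144 u,v -0.0006 -0.0034 dyaw -0.001 res 0.0013
spot 4 407 u,v -0.0013 0.0002 dyaw -0.004 res 0.0013
spot 5 173 u,v 0.0014 -0.0008 dyaw -0.013 res 0.0012
spot 6 406 u,v 0.0007 -0.0004 dyaw -0.009 res 0.0011
spot 6 313 u,v 0.0005 0.0003 dyaw -0.002 res 0.0014
tab pts 149 u -0.03774675523486381 v -0.0040902753257741325 zmax 0.1919584506251466
lip pts 71 u range -0.06445578425888723
drainer pot xy -0.013285259384282804 -0.0005024372617633318 yaw 0.02647471233786232 res 0.7794236041982171 1196
bell button 30 [ 0.63263191 -0.33509024  0.06273055] 0.06704157705537594
bell button 26 [ 0.62872342 -0.33528075  0.0620408 ] 0.07013985275282586
tab z [0.17950551 0.18181533]
bell top wrist 0 
62.375 [ 0.53192896 -0.32059831  0.24214191] [-0.19723971 -1.33453197  0.65616626] 0.002429174224247656
```

View pics/f2.png

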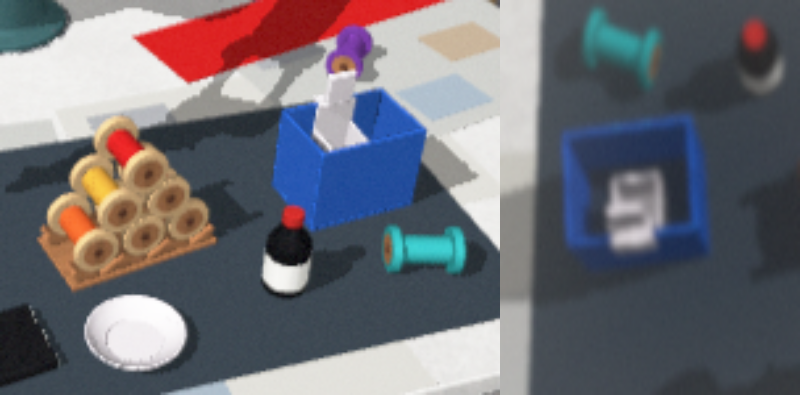

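The picture is unchanged after ringing: pyramid whole, drainer hung, bystanders in place, and the button back at ~62 mm. Handing in.

```bash
python3 -c "
from workcell import bot; print(bot.finish_job())"
```

```text
the job is handed in; nothing more can be done
None
```

I stacked all six reels as a pyramid on the cradle and hung the drainer over the pot's wall nearest the robot. I then pressed the bell to its stop, let it spring back, and handed in at about 62 s of robot time.

Last camera checks before handing in:
- **Reels:** each was within about 4 mm of its spot (limit 14 mm) and within about 0.02 rad of the cradle's direction (limit 0.15 rad).
- **Drainer:** it sits at the height expected when hung, with the top of its tab at about 0.180 m. Before the bell press, a line fit on the tab showed about 0.05 rad of tilt (limit 0.2 rad). I did not repeat that check afterwards. Its lip is outside the wall.
- **Bell:** the fingertip went down about 8.6 mm from the button's nominal rest height, past the plunger's 8 mm travel. Afterwards the button read about 62 mm again in both fixed cameras.
- **Bystanders:** the ink bottle, the plate and the part of the notebook in view looked unmoved in the last picture. I did not measure them.

Some checks failed or disagreed:
- **Bell force:** the last push peaked at about 49 N vertically against the stop. It was on the fingertips, and the wrist force was about 55 N in total, under the 120 N limit.
- **Drainer model fit:** the full model fit at the end had a very large residual, so I relied on the tab and lip measurements instead.
- **Saddled gold reel:** one partial wrist view showed it 14 mm off. Both fixed cameras put it within about 1 mm.
- **Pot position:** the first two camera fits differed by about 11 mm, and close-up rim fits resolved it.
- **Bell from the wrist:** the last wrist view did not show the button.

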